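# Load the film carousel, turn the orange bay to the front and shut the case

## Task

Load every film canister standing about the desk, upright, into the carousel in the clear case: the orange-lidded one in the orange bay, each grey-lidded one in a grey bay of its own. The rear of the case is roofed, so gently turn the carousel by its rim to bring bays to the front for loading, and when all are in, have the orange bay squarely facing the black front mark. Only then slide the clear front door fully shut against its frame post, and leave the cup, the loupe and the film reel where they stand.

Things in the scene. Friction and masses are not known exactly. Their poses are not given: they have to be found in the camera images.
- case: clear case, 340 (y) x 350 mm (x), inside 312 (x) x 318 mm (y), open on top over its front; ash base 12 mm thick, acrylic walls 6 mm thick, tops 75 mm above the desk (100 mm at the rear). Origin under its centre, on the carousel's axis; front faces -x, to the robot; fixed, place and yaw vary. A fixed panel fills the front's +y half, the sliding door closes the -y half
- roof_edge (a point): middle of the front edge of the case's fixed clear roof (metal strip), at its top, 104 mm above the desk and 30 mm behind the case's origin. The roof, 4 mm thick, runs from here to the back wall, over the case's full width: a bay can be loaded from above only while it is in the front half
- front_mark (a point): black front mark at the middle of the case's front edge, on the case's centre line, at the top of the base
- carousel (a joint): turn of the white carousel disc (270 mm across, top 30 mm above the desk) in the case, rad, counter-clockwise from above; 0 (or any whole turn) is the orange bay exactly at the front mark. Turns endlessly both ways, with light friction (0.08 N m) that stops it soon after a push
- bay_orange (a point): middle of the floor of the orange bay: a square recess 68 mm wide inside, with walls 12 mm high and 4 mm thick, 80 mm out from the carousel's axis, 30 mm above the desk; bay sides are radial and tangential
- door (a joint): opening of the clear sliding front door, m: 0 closed against the aluminium frame post at the case's -y front corner, grows along the case's +y up to 0.14; stays where it is left, slides with about 1.2 N. Its top edge is 75 mm above the desk
- door_tab (a point): middle of the top of the black push tab that stands on the door's top edge: 14 mm (case x) by 20 mm (case y), rising from 75 to 106 mm above the desk; it moves with the door
- bay_1 (a point): middle of the floor of a grey bay, of the same size and radius as the orange one; the bays come every 90 degrees in the order orange, 1, 2, 3, counter-clockwise from above
- bay_2 (a point): middle of the floor of a grey bay, of the same size and radius as the orange one; the bays come every 90 degrees in the order orange, 1, 2, 3, counter-clockwise from above
- bay_3 (a point): middle of the floor of a grey bay, of the same size and radius as the orange one; the bays come every 90 degrees in the order orange, 1, 2, 3, counter-clockwise from above
- peg_0 (a point): middle of the top of a steel push peg on the carousel's rim, 16 mm across, 65 mm tall from the disc (top 95 mm above the desk), 118 mm from the carousel's axis, midway between two bays
- peg_1 (a point): middle of the top of a steel push peg on the carousel's rim, 16 mm across, 65 mm tall from the disc (top 95 mm above the desk), 118 mm from the carousel's axis, midway between two bays
- peg_2 (a point): middle of the top of a steel push peg on the carousel's rim, 16 mm across, 65 mm tall from the disc (top 95 mm above the desk), 118 mm from the carousel's axis, midway between two bays
- peg_3 (a point): middle of the top of a steel push peg on the carousel's rim, 16 mm across, 65 mm tall from the disc (top 95 mm above the desk), 118 mm from the carousel's axis, midway between two bays
- can_orange: film canister, upright cylinder 54 mm across and 60 mm high, about 90 g, weight low down, translucent milky body with a dark roll inside and a flat orange lid; origin at the centre of its underside, z up its axis. Starts standing on the desk to the robot's right of the case
- can_1: film canister, upright cylinder 54 mm across and 60 mm high, about 90 g, weight low down, translucent milky body with a dark roll inside and a flat grey lid; origin at the centre of its underside, z up its axis. Starts standing on the desk to the robot's right of the case; may be absent
- can_2: film canister, upright cylinder 54 mm across and 60 mm high, about 90 g, weight low down, translucent milky body with a dark roll inside and a flat grey lid; origin at the centre of its underside, z up its axis. Starts standing on the desk to the robot's right of the case; may be absent
- can_3: film canister, upright cylinder 54 mm across and 60 mm high, about 90 g, weight low down, translucent milky body with a dark roll inside and a flat grey lid; origin at the centre of its underside, z up its axis. Starts standing on the desk to the robot's right of the case; may be absent
- cup: white ceramic cup with a handle, 80 mm across, 85 mm high, origin at the centre of its underside; leave it alone
- loupe: black loupe, 46 mm across, 50 mm high, origin at the centre of its underside, stands among the canisters; leave it alone
- reel: stainless film reel lying flat, 90 mm across, 48 mm high, origin at the centre of its underside; leave it alone
Not all that is in view belongs to the job. Leave any blue look-alike of the can_orange alone.

How it is judged:
By the outcome, as a careful person would: the job done as asked, in the order asked, and still so for the second after the job is handed in, with the robot touching nothing.
Of can_1, can_2, can_3 only 2 to 3 are there at a start; the rules pass over those that are not, and their reading is None.
At some moment in a run one of can_orange, can_1, can_2, can_3 may be knocked a few centimetres aside while the robot is not near it.
It also fails if it takes over 210 s, if anything falls off the work surface, if the arm or the gripper's body presses on something with over 40 N, if the wrist force passes 120 N, or if a joint passes its speed limit or range.

## Robot

A 6-joint arm with a two-finger parallel gripper is mounted at the origin on the work surface. World frame = base frame: x ahead of the robot, y to its left, z up, the work surface at z = 0. Lengths are in m, angles in degrees, forces in N, time in s.
With the tool pointing down it reaches from about 0.35 to 0.775 m from the base axis. Payload 5.5 kg.
Tool frame: the origin (TCP) lies midway between the tips of the shut fingers; the grasp point (between the pads) lies 19 mm behind it; z points along the fingers, y is the line along which they close (so a half turn about z gives the same grasp; the last joint's range is limited). The gripper opens to 85 mm and grips with 20 to 120 N. Pads are 22 mm wide; open, the fingers measure 114 mm over their backs; the gripper's body (76 mm by 85 mm) begins 54 mm behind the grasp point. The pads swing forward as they close: fully open they stand 13 mm farther back than shut.
Start: joints at [-84.603, 17.945, 2.641, 74.691, 0, 82.002], TCP at [0.133, -0.559, 0.231] pointing down, gripper open.
Joint ranges: [-158.12, 158.12], [-49.38, 96.58], [-58.88, 72.47], [-126.05, 133.96], [-84.25, 85.87], [-180, 180]. Speed limits (degrees/s): [147.25, 147.25, 180, 180, 180, 180].

## Interface

Orientations are given as a 3x3 rotation matrix whose columns are the frame's x, y, z axes.
In Python, from rig import manip, vision, job_done gives the robot as it stands. The module is installed in compiled form; this text tells all that it offers.
- The arm moves only by the shell command python3 -m creep 'ROWS'. ROWS is JSON, one flat list of numbers, 7 for each row, row after row: the shift along the world's x, y, z scaled (see below), then the turn, a rotation vector about the world's x, y, z scaled (see below), then the gripper's target within -1 to 1 (fully open at 1, half-way at 0, shut at -1). A call has 1 to 5 rows; each row is the pose to reach, as a shift and turn from the pose commanded when the call began; what a row does not reach only later rows make up. The controller multiplies each number of a shift by 500 mm and each number of a turn by pi/2 rad. A row lasts 1/12 s, in which the tool goes at most 41.7 mm and 7.16 degrees, less where a joint would pass 70% of its speed; a pose out of reach is approached as far as the arm can. A call with a number of a shift or a turn outside -1 to 1 is refused whole. A call with a gripper value outside its range is refused whole. The fingers move at their own pace and stop on an object; the grip force is fixed at half the most. Time passes only in rows, so rows that repeat a pose let the fingers close. It gives the time, the measured TCP pose, the force, the opening and the grip force at its end, in the units of the state.
- manip.get_obs(): the state, without advancing time (a new reading comes with each control period).
- vision.snapshot(name): name is "scene" or "side" or "wrist"; returns a dict with "frame" (384x512x3 uint8, blue, green, red), "z_map" (384x512 float32, m along the optical axis (not along the pixel's ray), 0 where there is no reading), "fx", "fy", "cx", "cy" (pixels), "extrinsics" (4x4, takes a point from camera to world coordinates); the wrist camera has in their place "hand_eye" (4x4, takes a point from camera to tool coordinates, whose origin is the TCP and whose axes are the flange's). Camera axes: x right, y up, looking along -z (the intrinsics and any distortion apply to the point x, -y, -z); pixel columns grow to the right and rows downward; lengths in m; the calibration is good to about 2 mm. The wrist camera is an equidistant fisheye: a pixel r from the principal point sees the ray r / f radians off the axis. A picture is of the moment at which its call begins: read the wrist's pose just before it.
- job_done(): hands the job in; it is judged then, once.
The state is a dict: "clock": time; "joint_positions": joint angles; "joint_vel": joint speeds; "joint_torque": joint torques, N m; "tool_pos": TCP position; "tool_rot": TCP orientation; "force": force on the tool from outside, world axes, zero at the start; "moment": the same for the moment, N m; "grip_width": finger opening in m; "finger_force": force on a finger pad.
Only numpy, scipy, OpenCV 4.12 (cv2) and the standard library are available. Lean on these libraries where they do the work, as an engineer would, in place of code of your own. Each camera call takes 0.05 s, during which the arm holds its last target. There are 200 camera calls.

## Working session

There is one attempt and no reset: what is moved stays moved. The work goes in short steps, Python scripts to look and compute and a shell command to move; the robot and the scene stay as the last step left them, time stands still between calls to the robot, and variables do not carry over. Pictures are saved under pics/ and viewed, at most 14 in all, crops included, and the job is handed in when it is done.

```bash
mkdir -p pics; ls
cat > h.py <<'E'
import numpy as np, cv2
from rig import manip, vision
def snap(n):
    o=manip.get_obs(); s=vision.snapshot(n)
    if n=="wrist":
        T=np.eye(4);T[:3,:3]=np.array(o["tool_rot"]);T[:3,3]=o["tool_pos"]
        s["extrinsics"]=T@np.array(s["hand_eye"])
        s["fish"]=True
    else: s["fish"]=False
    s["extrinsics"]=np.array(s["extrinsics"]);return s
def ray(s,u,v):
    x=(u-s["cx"])/s["fx"]; y=(v-s["cy"])/s["fy"]
    if s["fish"]:
        r=np.hypot(x,y)+1e-12; d=np.array([x/r*np.sin(r),-y/r*np.sin(r),-np.cos(r)])
    else: d=np.array([x,-y,-1.])
    E=s["extrinsics"]; return E[:3,3],E[:3,:3]@d
def onz(s,u,v,z):
    o,d=ray(s,u,v); return o+d*(z-o[2])/d[2]
def proj(s,p):
    E=s["extrinsics"]; q=E[:3,:3].T@(np.array(p)-E[:3,3]); x,y,z=q[0],-q[1],-q[2]
    if s["fish"]:
        r=np.hypot(x,y); t=np.arctan2(r,z); x,y=x/r*t,y/r*t
    else: x,y=x/z,y/z
    return s["cx"]+s["fx"]*x, s["cy"]+s["fy"]*y
def blobs(s,mask,z,amin=30):
    n,l,st,c=cv2.connectedComponentsWithStats(mask.astype(np.uint8))
    for i in range(1,n):
        if st[i,4]>=amin: print(c[i].round(1),st[i],onz(s,*c[i],z).round(4))
E
python3 - <<'E'
from h import *
o=manip.get_obs();print({k:np.round(v,3).tolist() for k,v in o.items()})
for n in("scene","side","wrist"):
    s=snap(n);cv2.imwrite(f"pics/{n}0.png",s["frame"]);print(n,s["fx"],s["cx"],s["cy"],s["extrinsics"].round(3).tolist(),[k for k in s])
E
```

```text
pics
{'clock': 0.0, 'joint_positions': [-84.602, 17.991, 2.576, 74.691, 0.001, 82.001], 'joint_vel': [0.087, 0.003, -0.077, 0.045, 0.011, 0.008], 'joint_torque': [-0.002, -48.062, 29.854, 0.019, -0.0, 0.0], 'tool_pos': [0.133, -0.559, 0.23], 'tool_rot': [[0.973, 0.232, -0.0], [0.232, -0.973, 0.002], [0.0, -0.002, -1.0]], 'force': [0.067, 0.491, 0.402], 'moment': [-0.049, 0.011, 0.02], 'finger_force': 0.0, 'grip_width': 0.085}
scene 355.484437646711 256.30060979823935 187.6235327175262 [[0.9, -0.235, 0.366, 0.942], [0.435, 0.518, -0.736, -0.659], [-0.017, 0.822, 0.569, 0.637], [0.0, 0.0, 0.0, 1.0]] ['frame', 'z_map', 'fx', 'fy', 'cx', 'cy', 'extrinsics', 'fish']
side 420.1866862933933 262.59529195270505 187.95803227542078 [[-0.9, 0.226, -0.373, 0.135], [-0.436, -0.46, 0.774, 0.923], [0.004, 0.859, 0.512, 0.673], [0.0, 0.0, 0.0, 1.0]] ['frame', 'z_map', 'fx', 'fy', 'cx', 'cy', 'extrinsics', 'fish']
wrist 297.3186396354542 254.99109950354446 192.12289600318195 [[0.231, 0.934, 0.272, 0.202], [-0.973, 0.223, 0.063, -0.543], [-0.001, -0.279, 0.96, 0.373], [0.0, 0.0, 0.0, 1.0]] ['frame', 'z_map', 'fx', 'fy', 'cx', 'cy', 'hand_eye', 'extrinsics', 'fish']
```

View pics/scene0.png

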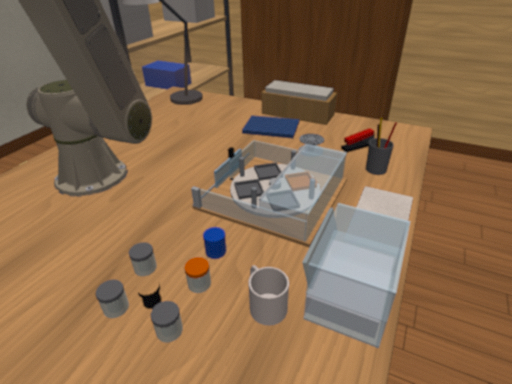

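View pics/side0.png

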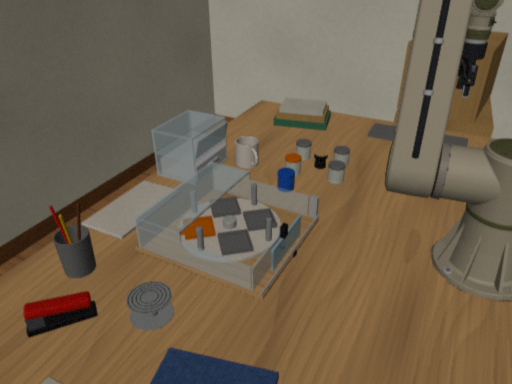

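View pics/wrist0.png

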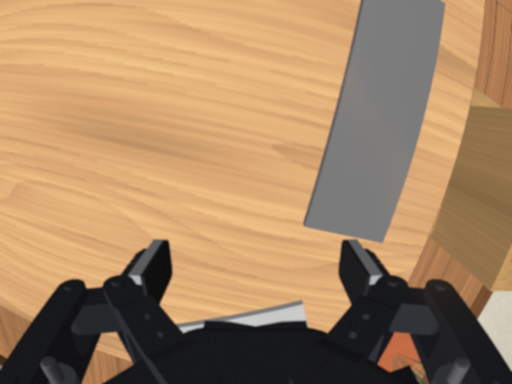

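Scene: grey lids at about (143,250), (111,290) and (167,314), orange lid at (197,267). The blue decoy is at (214,237) and the loupe at (151,297). The case is near (272,185) with its orange bay at (300,180), to the rear under the roof. The side view shows the same things, with the tab at (284,230).

Run:
```python
from h import *
a=snap("scene");b=snap("side")
for n,s,L in(("scene",a,[(143,250),(111,290),(167,314),(197,267),(214,237)]),("side",b,[(304,145),(342,152),(336,168),(293,158),(286,174)])):
    print(n,[onz(s,u,v,.06)[:2].round(3).tolist() for u,v in L])
    hsv=cv2.cvtColor(s["frame"],cv2.COLOR_BGR2HSV)
    print("orange");blobs(s,cv2.inRange(hsv,(3,190,120),(14,255,255))>0,.06)
    print("grey");m=(hsv[...,1]<60)&(hsv[...,2]<135)&(hsv[...,2]>60);blobs(s,m,.06,40)
c=cv2.resize(a["frame"][130:250,185:365],None,fx=4.4,fy=4.4,interpolation=cv2.INTER_CUBIC);cv2.imwrite("pics/sc1.png",c)
c=cv2.resize(b["frame"][155:295,125:330],None,fx=3.9,fy=3.9,interpolation=cv2.INTER_CUBIC);cv2.imwrite("pics/sd1.png",c)
```

```text
scene [[0.444, -0.245], [0.461, -0.363], [0.6, -0.36], [0.585, -0.237], [0.569, -0.14]]
orange
[358.7 132.9] [345 129  29  10  35] [0.7576 0.5567 0.06  ]
[196.3 266.3] [185 257  24  19 359] [ 0.5829 -0.2356  0.06  ]
grey
[64.8 86.7] [    0     0   146   196 18388] [-0.6811  0.4895  0.06  ]
[134.9  19.3] [ 117    0   35   45 1178] [-1.6695  2.1137  0.06  ]
[192.4   8.9] [164   0  50  23 820] [-1.5074  2.8236  0.06  ]
[169.   14.3] [162   3  19  18 149] [-1.5356  2.4561  0.06  ]
[186.3  72.1] [180  63  11  22  85] [-0.2575  0.9271  0.06  ]
[298.4  93.5] [266  86  67  14 259] [0.4161 0.8537 0.06  ]
[185.8  95.8] [171  90  31  12 272] [-0.0478  0.6231  0.06  ]
[311.3 139.1] [300 134  24  12 209] [0.6169 0.4402 0.06  ]
[250.9 193.2] [ 192  142  138   99 2847] [0.569  0.0571 0.06  ]
[292.  154.7] [287 150  10  12  57] [0.595 0.308 0.06 ]
[339.  169.9] [330 156  15  25 128] [0.7594 0.2779 0.06  ]
[277.7 207.8] [268 203  23   9 119] [0.6628 0.0275 0.06  ]
[314.9 254.8] [303 209  31  80 419] [ 0.8046 -0.0951  0.06  ]
[142.4 258.6] [129 243  27  33 630] [ 0.4605 -0.2672  0.06  ]
[268.4 281.5] 
[... 828 characters left out ...]
 [ 0.7205 -0.6847  0.06  ]
[238.7 147. ] [235 137  10  29 112] [ 0.7726 -0.2122  0.06  ]
[253.1 154.1] [248 139  10  29 161] [ 0.7038 -0.1853  0.06  ]
[303.6 148.4] [296 139  15  21 236] [ 0.5703 -0.2997  0.06  ]
[338.1 164.6] [328 146  22  38 562] [ 0.4304 -0.2371  0.06  ]
[293.7 167.7] [283 162  18  20 120] [ 0.5479 -0.1563  0.06  ]
[477.  259.4] [ 433  213   79   88 4469] [0.0179 0.0649 0.06  ]
[ 69.3 255. ] [ 53 225  30  53 670] [0.8416 0.4522 0.06  ]
[ 83.7 231.4] [ 81 225   8  15  87] [0.8798 0.3729 0.06  ]
[199.7 241.3] [193 227  15  27 200] [0.6067 0.2819 0.06  ]
[150.1 305.5] [ 127  282   47   48 1809] [0.5826 0.4927 0.06  ]
[ 49.7 381.2] [ 42 378  18   6  65] [0.6232 0.6926 0.06  ]
```

View pics/sc1.png

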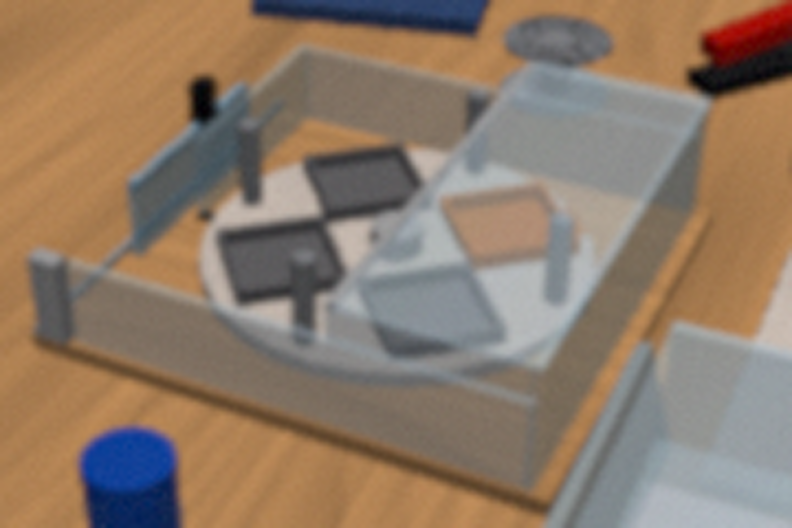

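View pics/sd1.png

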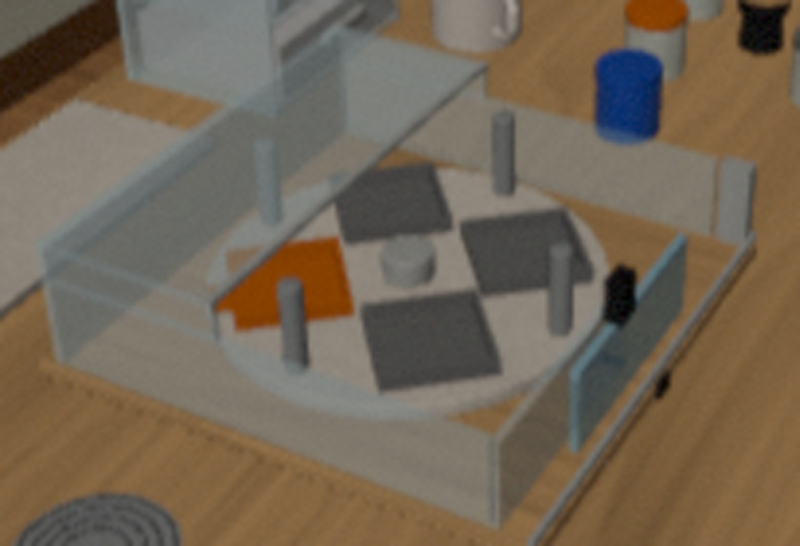

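The case front is at image left in the scene view and at image right in the side view. The four pegs, hub, post, tab and roof edge are all visible. Next I'll triangulate them across the two views.

```bash
cat >> h.py <<'E'
def tri(s1,p1,s2,p2):
    o1,d1=ray(s1,*p1);o2,d2=ray(s2,*p2)
    d1=d1/np.linalg.norm(d1);d2=d2/np.linalg.norm(d2)
    t=np.linalg.lstsq(np.stack([d1,-d2],1),o2-o1,rcond=None)[0]
    q1,q2=o1+t[0]*d1,o2+t[1]*d2
    return (q1+q2)/2,np.linalg.norm(q1-q2)
E
python3 - <<'E'
from h import *
a=snap("scene");b=snap("side")
A=lambda u,v:(185+u/4.4-.4,130+v/4.4-.4)
B=lambda u,v:(125+u/3.9-.4,155+v/3.9-.4)
P=dict(pegF1=((248,122),(560,248)),pegF2=((303,257),(503,118)),pegR1=((478,98),(292,285)),pegR2=((560,220),(267,145)),hub=((403,232),(410,248)),
 tab=((202,82),(622,272)),posttop=((50,257),(738,165)),doorTopPostEnd=((130,185),(686,238)),doorTopFar=((245,88),(572,375)),roofL=((518,68),(216,308)),roofR=((335,303),(482,70)),mark=((205,214),(662,384)))
for k,(p,q) in P.items():
    x,e=tri(a,A(*p),b,B(*q)); print(k,x.round(3),round(e,4), 'atz.095',onz(a,*A(*p),.095)[:2].round(3),onz(b,*B(*q),.095)[:2].round(3))
for n,p,q in(("g1",(143,250),(336,168)),("g2",(111,290),(342,152)),("g3",(167,314),(304,145)),("o",(196.3,266.3),(292.6,157.4)),("blue",(214,237),(286,174))):
    x,e=tri(a,p,b,q);print(n,x.round(3),round(e,4))
E
```

```text
pegF1 [0.481 0.171 0.095] 0.002 atz.095 [0.48 0.17] [0.482 0.171]
pegF2 [0.586 0.042 0.093] 0.001 atz.095 [0.587 0.038] [0.585 0.046]
pegR1 [0.611 0.272 0.092] 0.0006 atz.095 [0.613 0.267] [0.608 0.276]
pegR2 [0.715 0.145 0.092] 0.0007 atz.095 [0.716 0.141] [0.712 0.148]
hub [0.602 0.153 0.047] 0.0047 atz.095 [0.632 0.088] [0.564 0.212]
tab [0.432 0.191 0.106] 0.0003 atz.095 [0.422 0.208] [0.437 0.177]
posttop [ 0.427 -0.001  0.074] 0.0004 atz.095 [ 0.446 -0.026] [0.416 0.032]
doorTopPostEnd [0.427 0.096 0.072] 0.0002 atz.095 [0.448 0.066] [0.416 0.127]
doorTopFar [0.435 0.251 0.071] 0.0023 atz.095 [0.455 0.213] [0.424 0.278]
roofL [0.628 0.318 0.099] 0.0069 atz.095 [0.624 0.322] [0.635 0.314]
roofR [ 0.627 -0.002  0.099] 0.0017 atz.095 [0.625 0.004] [ 0.63 -0.01]
mark [0.425 0.17  0.006] 0.0267 atz.095 [0.51  0.055] [0.376 0.264]
g1 [ 0.435 -0.237  0.048] 0.0025
g2 [ 0.451 -0.357  0.048] 0.0012
g3 [ 0.59  -0.353  0.046] 0.0027
o [ 0.581 -0.231  0.055] 0.0026
blue [ 0.561 -0.129  0.048] 0.0003
```

```bash
python3 -m creep '[0.3,0.26,0.07,0,0,-0.149,1,0.3,0.26,0.07,0,0,-0.149,1,0.3,0.26,0.07,0,0,-0.149,1,0.3,0.26,0.07,0,0,-0.149,1,0.3,0.26,0.07,0,0,-0.149,1]'
python3 -m creep '[0.3,0.28,0.07,0,0,0,1,0.3,0.28,0.07,0,0,0,1,0.3,0.28,0.07,0,0,0,1,0.3,0.28,0.07,0,0,0,1,0.3,0.28,0.07,0,0,0,1]'
python3 -m creep '[0,0,0,0,0,0,1,0,0,0,0,0,0,1]'
python3 - <<'E'
from h import *
s=snap("wrist");cv2.imwrite("pics/w1.png",s["frame"])
print(manip.get_obs()["tool_pos"],s["extrinsics"][:3,3])
for p in [(.435,-.237,.06),(.451,-.357,.06),(.59,-.353,.06),(.581,-.231,.06)]: print(np.round(proj(s,p)))
E
```

```text
clock: 0.77
tool_pos: [0.2846, -0.4276, 0.2669]
tool_rot: [[1.0, -0.0, 0.001], [-0.0, -1.0, -0.0], [0.001, 0.0, -1.0]]
force: [0.2, 0.2, -0.6]
grip_width: 0.0852
finger_force: 0.0
clock: 1.18
tool_pos: [0.4344, -0.2877, 0.3019]
tool_rot: [[1.0, -0.0, 0.0], [-0.0, -1.0, -0.001], [0.0, 0.001, -1.0]]
force: [0.1, -1.3, 0.6]
grip_width: 0.0855
finger_force: 0.0
clock: 1.35
tool_pos: [0.4347, -0.2878, 0.3017]
tool_rot: [[1.0, 0.005, 0.001], [0.005, -1.0, -0.001], [0.001, 0.001, -1.0]]
force: [-0.7, -0.5, 0.1]
grip_width: 0.0854
finger_force: 0.0
[ 0.43365426 -0.28881336  0.30128336] [ 0.50535949 -0.28770079  0.44443877]
[216. 162.]
[307. 151.]
[306.  45.]
[211.  51.]
```

View pics/w1.png

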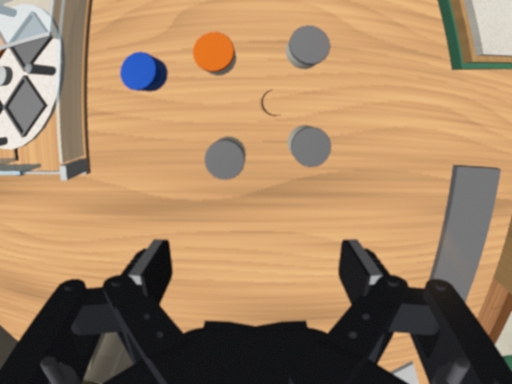

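The wrist view shows grey lids at about (225,157), (310,145) and (309,45), and the orange lid at (214,51). The blue decoy is at (140,71) and the loupe near (272,103). Each can sits close to its projected estimate.

```bash
cat >> h.py <<'E'
def lids(s,z=.06):
    hsv=cv2.cvtColor(s["frame"],cv2.COLOR_BGR2HSV); out=[]
    for nm,m in(("O",cv2.inRange(hsv,(3,190,120),(14,255,255))),("G",((hsv[...,1]<30)&(hsv[...,2]>85)&(hsv[...,2]<125)).astype(np.uint8)*255)):
        m=cv2.morphologyEx(m,cv2.MORPH_OPEN,np.ones((5,5)))
        for c in cv2.findContours(m,cv2.RETR_EXTERNAL,cv2.CHAIN_APPROX_NONE)[0]:
            if cv2.contourArea(c)<300: continue
            P=np.array([onz(s,*p,z)[:2] for p in cv2.convexHull(c)[:,0].astype(float)],np.float32)
            (x,y),r=cv2.minEnclosingCircle(P)
            if .018<r<.04: print(nm,c[:,0].mean(0).round(0),round(x,4),round(y,4),"r",round(r,4)); out.append((nm,x,y))
    return out
E
python3 - <<'E'
from h import *
s=snap("wrist");lids(s)
print(np.round([s["frame"][157,225],s["frame"][170,215]],0)); print("loupe",onz(s,275,103,.05))
E
```

```text
O [212.  51.] 0.5809 -0.2343 r 0.0261
G [224. 158.] 0.44 -0.2486 r 0.0263
G [310. 145.] 0.4581 -0.3617 r 0.0266
[[121 119 119]
 [119 118 120]]
loupe [ 0.51119678 -0.31532072  0.05      ]
```

```bash
python3 -m creep '[0.012,0.08,-0.36,0,0,0,1,0.012,0.08,-0.36,0,0,0,1,0.012,0.08,-0.36,0,0,0,1,0.012,0.08,-0.36,0,0,0,1,0.012,0.08,-0.36,0,0,0,1]'
python3 -m creep '[0,0,-0.205,0,0,0,1,0,0,-0.205,0,0,0,1,0,0,-0.205,0,0,0,1,0,0,-0.205,0,0,0,1,0,0,-0.205,0,0,0,-0.7]'
python3 -m creep '[0,0,0,0,0,0,-0.7,0,0,0,0,0,0,-0.7,0,0,0,0,0,0,-0.7,0,0,0,0,0,0,-0.7,0,0,0,0,0,0,-0.7]'
```

```text
clock: 1.87
tool_pos: [0.4349, -0.2477, 0.1159]
tool_rot: [[1.0, -0.003, -0.006], [-0.003, -1.0, 0.005], [-0.006, -0.005, -1.0]]
force: [-0.3, 0.0, -0.1]
grip_width: 0.0854
finger_force: 0.0
clock: 2.28
tool_pos: [0.4373, -0.2499, 0.018]
tool_rot: [[1.0, -0.003, -0.003], [-0.003, -1.0, 0.002], [-0.003, -0.002, -1.0]]
force: [0.4, 0.2, 0.8]
grip_width: 0.0757
finger_force: 0.0
clock: 2.7
tool_pos: [0.4407, -0.2511, 0.0211]
tool_rot: [[1.0, -0.001, 0.003], [-0.001, -1.0, -0.004], [0.003, 0.004, -1.0]]
force: [-1.2, -0.6, 7.1]
grip_width: 0.0525
finger_force: 62.8
```

```bash
python3 -m creep '[0.0,0,0.25,0,0,0,-0.7,0,0.08,0.46,0,0,0,-0.7,0,0.4,0.46,0,0,0,-0.7,0,0.4,0.46,0,0,0,-0.7,0,0.4,0.46,0,0,0,-0.7]'
python3 -m creep '[0.04,0.5,0.2,0,0,0,-0.7,0.04,0.5,0.2,0,0,0,-0.7,0.04,0.5,0.2,0,0,0,-0.7,0.04,0.5,0.2,0,0,0,-0.7,0.04,0.5,0.2,0,0,0,-0.7]'
python3 -m creep '[0,0.03,0,0,0,0,-0.7,0,0.03,0,0,0,0,-0.7,0,0.03,0,0,0,0,-0.7]'
python3 - <<'E'
from h import *
s=snap("wrist");cv2.imwrite("pics/w2.png",s["frame"]);np.savez("w2.npz",**{k:s[k] for k in("frame","fx","fy","cx","cy","extrinsics","fish")})
print(manip.get_obs()["tool_pos"])
for p in [(.481,.171,.095),(.586,.042,.095),(.611,.272,.095),(.715,.145,.095),(.598,.1575,.03),(.5357,.1074,.03)]: print(np.round(proj(s,p)))
E
```

```text
clock: 3.12
tool_pos: [0.4393, -0.1411, 0.18]
tool_rot: [[1.0, -0.002, 0.002], [-0.002, -1.0, -0.001], [0.002, 0.001, -1.0]]
force: [0.2, -0.2, -0.1]
grip_width: 0.0528
finger_force: 63.3
clock: 3.53
tool_pos: [0.4544, 0.053, 0.2567]
tool_rot: [[1.0, -0.0, 0.002], [-0.0, -1.0, -0.0], [0.002, 0.0, -1.0]]
force: [1.0, 0.0, -0.3]
grip_width: 0.0526
finger_force: 63.3
clock: 3.78
tool_pos: [0.4546, 0.0669, 0.2555]
tool_rot: [[1.0, 0.002, 0.002], [0.002, -1.0, -0.001], [0.002, 0.001, -1.0]]
force: [0.5, -0.5, -1.7]
grip_width: 0.0529
finger_force: 63.3
[0.4544645  0.06613015 0.25503166]
[157. 153.]
[280.  50.]
[75. 46.]
[183. -54.]
[182.  53.]
[222. 100.]
```

View pics/w2.png

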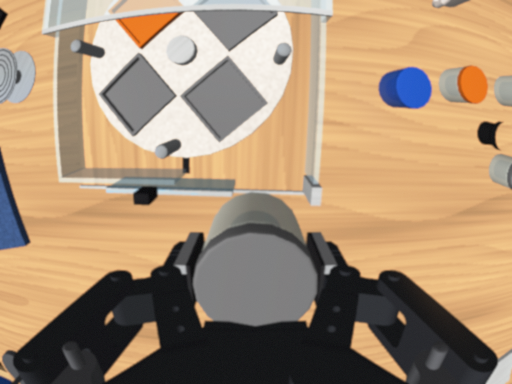

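The wrist view shows two grey bays at the front, about (139,94) and (225,97), the orange bay at the back left, and the hub at (181,50). The mark is at (186,165), the tab at (145,195) and the post at (313,190). All agree with the estimates.

```bash
cat >> h.py <<'E'
def bays(s):
    g=cv2.cvtColor(s["frame"],cv2.COLOR_BGR2GRAY);hsv=cv2.cvtColor(s["frame"],cv2.COLOR_BGR2HSV);out=[]
    m=((g<120)&(hsv[...,1]<60)).astype(np.uint8);m2=cv2.inRange(hsv,(3,150,100),(14,255,255))
    for nm,mm in(("grey",m),("orange",m2)):
        mm=cv2.morphologyEx(mm,cv2.MORPH_OPEN,np.ones((3,3)))
        for c in cv2.findContours(mm,cv2.RETR_EXTERNAL,cv2.CHAIN_APPROX_NONE)[0]:
            P=np.array([onz(s,*p,.036)[:2] for p in cv2.convexHull(c)[:,0].astype(float)],np.float32)
            (x,y),(w,h),a=cv2.minAreaRect(P)
            if .055<min(w,h) and max(w,h)<.09: print(nm,c[:,0].mean(0).round(0),"xy",round(x,4),round(y,4),"size",round(w,3),round(h,3),"ang",round(a,1)); out.append((nm,x,y,a))
    return out
E
python3 - <<'E'
from h import *
z=np.load("w2.npz");s={k:z[k] for k in z.files};s["fish"]=True;s["fx"]=float(s["fx"])
bays(s)
for n,p,h in(("pegF1",(161,151),.095),("pegF1base",(176,143),.03),("hub",(182,50),.04),("pegF2",(286,47),.095),("mark",(186,165),.012),("tab",(145,197),.106),("postcorner out",(322,203),.075),("wallR top front",(318,180),.075),("wallR top back",(328,25),.075),("roofL",(45,33),.104),("roofR",(331,15),.104)):
    print(n,onz(s,*p,h).round(4))
E
```

```text
orange [472.  84.] xy 0.5843 -0.2513 size 0.055 0.063 ang 10.7
pegF1 [0.4827 0.1663 0.095 ]
pegF1base [0.4834 0.1668 0.03  ]
hub [0.5998 0.1548 0.04  ]
pegF2 [0.5893 0.0356 0.095 ]
mark [0.4512 0.1592 0.012 ]
tab [0.4349 0.185  0.106 ]
postcorner out [ 0.4186 -0.0117  0.075 ]
wallR top front [ 0.4462 -0.0052  0.075 ]
wallR top back [ 0.6223 -0.0131  0.075 ]
roofL [0.6338 0.3132 0.104 ]
roofR [ 0.625  -0.0093  0.104 ]
```

Run:
```python
from h import *
z=np.load("w2.npz");s={k:z[k] for k in z.files};s["fish"]=True;s["fx"]=float(s["fx"])
for c in([(227,57),(267,100),(221,141),(181,97)],[(138,54),(177,97),(138,135),(99,95)]):
    P=np.array([onz(s,*p,.036)[:2] for p in c]);m=P.mean(0);print(m.round(4),np.linalg.norm(P-np.roll(P,1,0),axis=1).round(3),(m-[.6,.155]).round(4),np.degrees(np.arctan2(*(m-[.6,.155])[::-1])),np.linalg.norm(m-[.6,.155]))
print(s["frame"][97,225],s["frame"][97,139],s["frame"][20,230],s["frame"][20,140])
```

```text
[0.5378 0.1044] [0.074 0.072 0.075 0.074] [-0.0622 -0.0506] -140.8955094973613 0.08016012630532993
[0.5479 0.2161] [0.075 0.079 0.071 0.08 ] [-0.0521  0.0611] 130.42711694946715 0.08027547908645992
[132 132 133] [135 134 134] [135 134 133] [ 34 123 236]
```

```bash
python3 -m creep '[0.167,0.076,-0.15,0,0,0,-0.7,0.167,0.076,-0.15,0,0,0,-0.7,0.167,0.076,-0.15,0,0,0,-0.7,0.167,0.076,-0.15,0,0,0,-0.7,0.167,0.076,-0.15,0,0,0,-0.7]'
python3 -m creep '[0,0,-0.08,0,0,0,-0.7,0,0,-0.15,0,0,0,-0.7,0,0,-0.2,0,0,0,-0.7,0,0,-0.23,0,0,0,-0.7,0,0,-0.24,0,0,0,-0.7]'
python3 -m creep '[0,0,0,0,0,0,-0.7,0,0,0,0,0,0,-0.7]'
```

```text
clock: 4.25
tool_pos: [0.5376, 0.0906, 0.1771]
tool_rot: [[1.0, 0.016, -0.006], [0.016, -1.0, 0.009], [-0.006, -0.009, -1.0]]
force: [-0.1, -0.4, -0.4]
grip_width: 0.0527
finger_force: 63.3
clock: 4.67
tool_pos: [0.5383, 0.0901, 0.0619]
tool_rot: [[1.0, 0.016, 0.002], [0.016, -1.0, 0.007], [0.002, -0.007, -1.0]]
force: [-9.1, -3.1, 43.0]
grip_width: 0.0527
finger_force: 69.3
clock: 4.83
tool_pos: [0.5384, 0.09, 0.0624]
tool_rot: [[1.0, 0.016, 0.002], [0.016, -1.0, 0.007], [0.002, -0.007, -1.0]]
force: [-2.2, -3.0, 7.2]
grip_width: 0.0529
finger_force: 65.6
```

The can is 14 mm short in y and came down on the bay wall. I'll lift it and correct.

```bash
python3 -m creep '[0,0,0.07,0,0,0,-0.7,0,0.029,0.07,0,0,-0.01,-0.7,0,0.029,0.07,0,0,-0.01,-0.7,0,0.029,0.07,0,0,-0.01,-0.7,0,0.029,0.07,0,0,-0.01,-0.7]'; python3 -c "
from h import *
print(np.round(manip.get_obs()['joint_positions'],1))
s=snap('side');cv2.imwrite('pics/sd2.png',cv2.resize(s['frame'][130:290,130:370],None,fx=3.3,fy=3.3))"
```

```text
clock: 5.25
tool_pos: [0.5379, 0.0949, 0.0947]
tool_rot: [[1.0, 0.018, -0.001], [0.018, -1.0, 0.018], [-0.001, -0.018, -1.0]]
force: [0.9, -0.1, -0.4]
grip_width: 0.053
finger_force: 65.0
[  1.   19.3 -15.4  55.4   1.  180. ]
```

View pics/sd2.png

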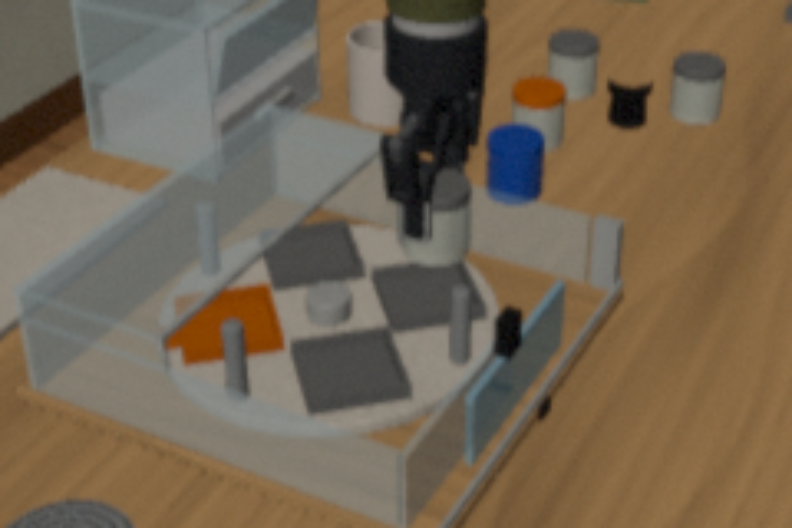

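Joint 6 is at its 180° limit, and the can is held over the bay's right wall at about (437,220). I'll yaw the tool by +20° and re-aim.

```bash
python3 -m creep '[0,0.019,0.02,0,0,0.222,-0.7,0,0.019,0.02,0,0,0.222,-0.7,0,0.019,0.02,0,0,0.222,-0.7,0,0.019,0.02,0,0,0.222,-0.7,0,0.019,0.02,0,0,0.222,-0.7]'
```

```text
clock: 5.72
tool_pos: [0.5379, 0.1049, 0.104]
tool_rot: [[0.934, 0.357, -0.008], [0.357, -0.934, 0.017], [-0.002, -0.019, -1.0]]
force: [-0.8, 0.0, -0.4]
grip_width: 0.0528
finger_force: 64.8
```

```bash
python3 -m creep '[0,0,-0.03,-0.011,-0.005,0,-0.7,0,0,-0.06,-0.011,-0.005,0,-0.7,0,0,-0.08,-0.011,-0.005,0,-0.7,0,0,-0.09,-0.011,-0.005,0,-0.7,0,0,-0.09,-0.011,-0.005,0,-0.7]'
```

```text
clock: 6.13
tool_pos: [0.5373, 0.1048, 0.0582]
tool_rot: [[0.934, 0.359, -0.002], [0.359, -0.934, -0.0], [-0.002, -0.0, -1.0]]
force: [0.4, -0.1, -1.3]
grip_width: 0.0527
finger_force: 64.8
```

```bash
python3 -m creep '[0,0,-0.006,0,0,0,-0.7,0,0,-0.006,0,0,0,-0.7]'; python3 -m creep '[0,0,-0.004,0,0,0,-0.7,0,0,-0.004,0,0,0,-0.7]'; python3 -m creep '[0,0,-0.004,0,0,0,-0.7,0,0,-0.004,0,0,0,-0.7]'
```

```text
clock: 6.3
tool_pos: [0.5389, 0.1049, 0.0568]
tool_rot: [[0.933, 0.359, 0.001], [0.359, -0.933, -0.0], [0.001, 0.001, -1.0]]
force: [-0.8, -0.0, 0.5]
grip_width: 0.053
finger_force: 64.8
clock: 6.47
tool_pos: [0.5389, 0.105, 0.055]
tool_rot: [[0.933, 0.359, 0.002], [0.359, -0.933, -0.0], [0.002, 0.001, -1.0]]
force: [0.1, -0.0, -1.7]
grip_width: 0.0525
finger_force: 64.8
clock: 6.63
tool_pos: [0.5386, 0.105, 0.0527]
tool_rot: [[0.933, 0.36, 0.001], [0.36, -0.933, -0.0], [0.001, 0.001, -1.0]]
force: [-0.5, -0.2, -0.1]
grip_width: 0.0528
finger_force: 64.8
```

```bash
python3 -m creep '[0,0,-0.004,0,0,0,-0.7,0,0,-0.004,0,0,0,-0.7]'; python3 -m creep '[0,0,-0.003,0,0,0,-0.7,0,0,-0.003,0,0,0,-0.7]'
```

```text
clock: 6.8
tool_pos: [0.5388, 0.105, 0.051]
tool_rot: [[0.933, 0.36, 0.002], [0.36, -0.933, -0.0], [0.002, 0.001, -1.0]]
force: [0.8, 0.7, -0.3]
grip_width: 0.0531
finger_force: 64.9
clock: 6.97
tool_pos: [0.539, 0.105, 0.0508]
tool_rot: [[0.933, 0.36, 0.003], [0.36, -0.933, -0.0], [0.002, 0.001, -1.0]]
force: [-3.2, -0.6, 10.5]
grip_width: 0.0526
finger_force: 65.9
```

```bash
python3 -m creep '[0,0,0.001,0,0,0,1,0,0,0.001,0,0,0,1,0,0,0.001,0,0,0,1,0,0,0.001,0,0,0,1,0,0,0.1,0,0,0,1]'; python3 -m creep '[0,0,0.15,0,0,0,1,0,0,0.3,0,0,0.1,1,0,-0.2,0.4,0,0,0.278,1,-0.1,-0.3,0.4,0,0,0.278,1,-0.1,-0.4,0.4,0,0,0.278,1]'; python3 -m creep '[-0.2,-0.8,0,0,0,0.1,1,-0.2,-0.8,0,0,0,0.1,1,-0.2,-0.8,0,0,0,0.1,1,-0.2,-0.8,0,0,0,0.1,1,-0.2,-0.8,0,0,0,0.1,1]'; python3 -m creep '[-0.1,-0.38,0.05,0,0,0,1,-0.1,-0.38,0.05,0,0,0,1,-0.1,-0.38,0.05,0,0,0,1,-0.1,-0.38,0.05,0,0,0,1,-0.1,-0.38,0.05,0,0,0,1]'
python3 - <<'E'
from h import *
s=snap("wrist");cv2.imwrite("pics/w3.png",s["frame"]);lids(s)
o=manip.get_obs();print(o["tool_pos"],o["joint_positions"][5])
E
```

```text
clock: 7.38
tool_pos: [0.5327, 0.1046, 0.0844]
tool_rot: [[0.933, 0.36, -0.013], [0.36, -0.933, -0.001], [-0.013, -0.004, -1.0]]
force: [0.0, -0.2, -1.0]
grip_width: 0.0855
finger_force: 0.0
clock: 7.8
tool_pos: [0.5165, 0.0091, 0.2476]
tool_rot: [[0.687, 0.727, 0.005], [0.727, -0.687, -0.0], [0.003, 0.003, -1.0]]
force: [0.7, -0.6, -0.6]
grip_width: 0.0857
finger_force: 0.0
clock: 8.22
tool_pos: [0.4658, -0.19, 0.2449]
tool_rot: [[0.572, 0.82, 0.001], [0.82, -0.572, 0.0], [0.001, 0.001, -1.0]]
force: [1.5, -0.2, 0.1]
grip_width: 0.0857
finger_force: 0.0
clock: 8.63
tool_pos: [0.4154, -0.3815, 0.2699]
tool_rot: [[0.574, 0.819, 0.001], [0.819, -0.574, -0.0], [0.0, 0.001, -1.0]]
force: [0.5, 0.2, -0.5]
grip_width: 0.0851
finger_force: 0.0
O [297.   4.] 0.5746 -0.2424 r 0.0233
G [274. 135.] 0.4558 -0.3627 r 0.0253
G [368.  70.] 0.5944 -0.3593 r 0.024
[ 0.41464004 -0.38638214  0.26997394] 74.18105941910014
```

View pics/w3.png

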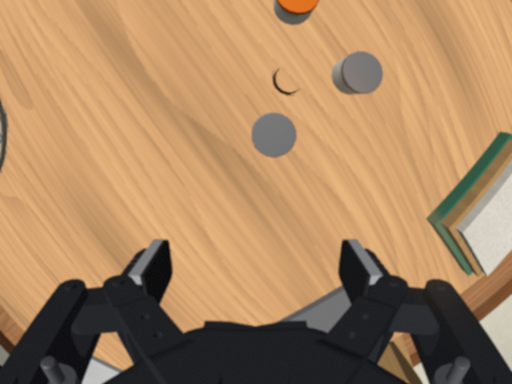

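```bash
python3 -m creep '[0.085,0.048,-0.3,0,0,0,1,0.085,0.048,-0.3,0,0,0,1,0.085,0.048,-0.3,0,0,0,1,0.085,0.048,-0.3,0,0,0,1,0.085,0.048,-0.3,0,0,0,1]'
python3 -c "
from h import *
s=snap('wrist');s=snap('wrist');lids(s);print(manip.get_obs()['tool_pos'])"
```

```text
clock: 9.1
tool_pos: [0.4567, -0.3498, 0.1126]
tool_rot: [[0.571, 0.821, -0.007], [0.821, -0.571, 0.01], [0.004, -0.011, -1.0]]
force: [-0.8, 1.4, -1.4]
grip_width: 0.0855
finger_force: 0.0
G [263. 218.] 0.4572 -0.361 r 0.027
G [414. 115.] 0.5917 -0.3581 r 0.0255
[ 0.45851296 -0.35333971  0.11917284]
```

```bash
python3 -m creep '[0,-0.01,-0.1,0,0,0,1,0,-0.01,-0.1,0,0,0,1,0,-0.01,-0.1,0,0,0,1,0,-0.01,-0.1,0,0,0,1]'
```

```text
clock: 9.53
tool_pos: [0.4593, -0.3601, 0.0718]
tool_rot: [[0.573, 0.82, 0.002], [0.82, -0.573, -0.0], [0.001, 0.002, -1.0]]
force: [0.7, 0.7, 0.2]
grip_width: 0.0852
finger_force: 0.0
```

```bash
python3 -m creep '[-0.004,-0.002,-0.105,0,0,0,1,-0.004,-0.002,-0.105,0,0,0,1,-0.004,-0.002,-0.105,0,0,0,1,-0.004,-0.002,-0.105,0,0,0,1,-0.004,-0.002,-0.105,0,0,0,-0.7]'
python3 -m creep '[0,0,0,0,0,0,-0.7,0,0,0,0,0,0,-0.7,0,0,0,0,0,0,-0.7,0,0,0,0,0,0,-0.7,0,0,0,0,0,0,-0.7]'
python3 -m creep '[0,0,0.25,0,0,0,-0.7,0,0.08,0.4,0,0,0,-0.7,0.05,0.4,0.4,0,0,0,-0.7,0.05,0.4,0.4,0,0,0,-0.7,0.05,0.4,0.4,0,0,0,-0.7]'
python3 -m creep '[0.05,0.6,0.1,0,0,0,-0.7,0.05,0.6,0.1,0,0,0,-0.7,0.05,0.6,0.1,0,0,0,-0.7,0.05,0.6,0.1,0,0,0,-0.7,0.05,0.6,0.1,0,0,0,-0.7]'
```

```text
clock: 9.95
tool_pos: [0.4582, -0.3615, 0.0197]
tool_rot: [[0.572, 0.82, 0.003], [0.82, -0.572, -0.002], [0.0, 0.004, -1.0]]
force: [1.0, -0.3, 0.4]
grip_width: 0.0752
finger_force: 0.0
clock: 10.37
tool_pos: [0.4583, -0.3614, 0.0196]
tool_rot: [[0.572, 0.82, 0.003], [0.82, -0.572, -0.002], [0.0, 0.004, -1.0]]
force: [-1.2, 0.6, 6.6]
grip_width: 0.053
finger_force: 62.9
clock: 10.78
tool_pos: [0.4712, -0.244, 0.1673]
tool_rot: [[0.573, 0.819, 0.003], [0.819, -0.573, -0.001], [0.001, 0.003, -1.0]]
force: [0.8, 0.7, -1.4]
grip_width: 0.0528
finger_force: 63.4
clock: 11.2
tool_pos: [0.488, -0.0379, 0.2006]
tool_rot: [[0.572, 0.82, 0.003], [0.82, -0.572, 0.0], [0.002, 0.002, -1.0]]
force: [0.4, -0.7, -0.9]
grip_width: 0.053
finger_force: 63.4
```

```bash
python3 -m creep '[0.12,0.508,0,0,0,0,-0.7,0.12,0.508,0,0,0,0,-0.7,0.12,0.508,0,0,0,0,-0.7,0.12,0.508,0,0,0,0,-0.7,0.12,0.508,0,0,0,0,-0.7]'
python3 -m creep '[0.01,0.1,-0.05,0,0,0,-0.7,0.01,0.1,-0.1,0,0,0,-0.7,0.01,0.1,-0.15,0,0,0,-0.7,0.01,0.1,-0.15,0,0,0,-0.7,0.01,0.1,-0.15,0,0,0,-0.7]'
python3 -c "
from h import *
o=manip.get_obs();print(o['tool_pos'],o['joint_positions'])
s=snap('wrist');cv2.imwrite('pics/w4.png',s['frame'])"
```

```text
clock: 11.62
tool_pos: [0.5361, 0.1652, 0.2003]
tool_rot: [[0.572, 0.82, 0.003], [0.82, -0.572, 0.001], [0.002, 0.002, -1.0]]
force: [0.5, 0.1, -0.3]
grip_width: 0.053
finger_force: 63.4
clock: 12.03
tool_pos: [0.5396, 0.2128, 0.1235]
tool_rot: [[0.572, 0.821, -0.002], [0.821, -0.572, -0.001], [-0.002, -0.001, -1.0]]
force: [0.4, -0.5, 0.3]
grip_width: 0.0526
finger_force: 63.4
[0.53961605 0.21281844 0.123534  ] [ 1.35979049e+01  2.15978544e+01 -7.57522649e+00  6.09552331e+01
 -2.71445874e-03  1.38457836e+02]
```

View pics/w4.png

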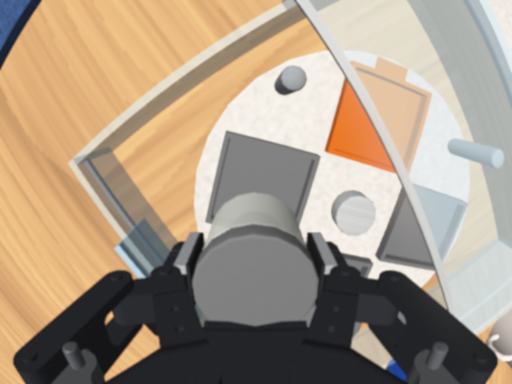

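Run:
```python
from h import *
s=snap("wrist")
a=np.radians(128.9);u=np.array([np.cos(a),np.sin(a)]);v=np.array([-u[1],u[0]])
for r,t in((-.038,.038),(-.038,-.038),(.038,-.038),(.038,.038)): 
    p=np.array([.6,.155])+u*(.08+r)+v*t; print(np.round(proj(s,[*p,.042])))
P=np.array([onz(s,*q,.042)[:2] for q in((226,131),(320,153),(206,222))]);print(P.round(4),((P[1]+P[2])/2).round(4)); print("hub",onz(s,354,213,.045),"peg",onz(s,293,77,.095), manip.get_obs()["tool_pos"])
```

```text
[291. 241.]
[321. 156.]
[227. 128.]
[203. 218.]
[[0.5536 0.2689]
 [0.6036 0.2137]
 [0.4961 0.2188]] [0.5499 0.2162]
hub [0.60149375 0.15552256 0.045     ] peg [0.60989379 0.2731892  0.095     ] [0.54200586 0.2126063  0.12614972]
```

```bash
python3 -m creep '[0.013,0.007,-0.03,0,0,0,-0.7,0.013,0.007,-0.07,0,0,0,-0.7,0.013,0.007,-0.1,0,0,0,-0.7,0.013,0.007,-0.13,0,0,0,-0.7,0.013,0.007,-0.13,0,0,0,-0.7]'; python3 -m creep '[0,0,-0.006,0,0,0,-0.7,0,0,-0.008,0,0,0,-0.7,0,0,-0.01,0,0,0,-0.7,0,0,-0.01,0,0,0,-0.7]'
```

```text
clock: 12.55
tool_pos: [0.5473, 0.2153, 0.0588]
tool_rot: [[0.573, 0.819, 0.0], [0.819, -0.573, 0.0], [0.0, -0.0, -1.0]]
force: [-1.1, -0.3, -1.4]
grip_width: 0.0524
finger_force: 63.4
clock: 12.88
tool_pos: [0.5484, 0.2164, 0.0554]
tool_rot: [[0.572, 0.82, 0.003], [0.82, -0.572, 0.001], [0.003, 0.002, -1.0]]
force: [0.2, 0.4, -1.1]
grip_width: 0.0528
finger_force: 63.4
```

```bash
python3 -m creep '[0,0,-0.01,0,0,0,-0.7,0,0,-0.01,0,0,0,-0.7]'; python3 -m creep '[0,0,0,0,0,0,1,0,0,0,0,0,0,1,0,0,0,0,0,0,1,0,0,0,0,0,0,1,0,0,0.08,0,0,0,1]';python3 -m creep '[0,0,0.15,0,0,0,1,0,0,0.3,0,0,0,0,0,0,0.3,0,0,0.1,-0.2,-0.1,-0.1,0.3,0,0,0.3,-0.29,-0.1,-0.1,0.3,0,0,0.3,-0.29]';python3 -m creep '[0,0,0,0,0,0.5,-0.29,0,0,0,0,0,0.5,-0.29,0,0,0,0,0,0.5,-0.29,0,0,0,0,0,0.5,-0.29,0,0,0,0,0,0.5,-0.29]';python3 -m creep '[0,0,0,0,0,0.5,-0.29,0,0,0,0,0,0.5,-0.29,0,0,0,0,0,0.5,-0.29,0,0,0,0,0,0.5,-0.29,0,0,0,0,0,0.5,-0.29]'
```

```text
clock: 13.05
tool_pos: [0.5483, 0.2166, 0.0497]
tool_rot: [[0.572, 0.82, 0.003], [0.82, -0.572, 0.001], [0.002, 0.002, -1.0]]
force: [0.5, 1.2, 0.4]
grip_width: 0.0531
finger_force: 63.6
clock: 13.47
tool_pos: [0.542, 0.215, 0.0821]
tool_rot: [[0.572, 0.82, -0.013], [0.82, -0.572, -0.003], [-0.01, -0.009, -1.0]]
force: [-0.5, -0.0, -1.7]
grip_width: 0.0852
finger_force: 0.0
clock: 13.88
tool_pos: [0.4991, 0.1665, 0.2425]
tool_rot: [[0.224, 0.974, 0.007], [0.974, -0.224, 0.001], [0.003, 0.006, -1.0]]
force: [0.5, -0.4, 0.6]
grip_width: 0.0392
finger_force: 0.0
clock: 14.3
tool_pos: [0.4974, 0.1663, 0.2393]
tool_rot: [[-0.387, 0.922, 0.0], [0.922, 0.387, 0.001], [0.001, 0.001, -1.0]]
force: [-1.1, 0.7, -0.1]
grip_width: 0.0304
finger_force: 0.0
clock: 14.72
tool_pos: [0.4974, 0.1664, 0.2391]
tool_rot: [[-0.853, 0.522, -0.001], [0.522, 0.853, 0.001], [0.001, 0.0, -1.0]]
force: [1.1, 0.1, 0.3]
grip_width: 0.0301
finger_force: 0.0
```

```bash
python3 -m creep '[-0.029,0.002,-0.22,0,0,0.282,-0.29,-0.029,0.002,-0.22,0,0,0.282,-0.29,-0.029,0.002,-0.22,0,0,0.282,-0.29,-0.029,0.002,-0.22,0,0,0.282,-0.29,-0.029,0.002,-0.22,0,0,0.282,-0.29]'; python3 -m creep '[0,0,0,0,0,0,-0.29]'; python3 -c "
from h import *
s=snap('wrist');cv2.imwrite('pics/w5.png',s['frame']);print(manip.get_obs()['tool_pos'],proj(s,(.4827,.1675,.095)))
lids(s,.09)"
```

```text
clock: 15.13
tool_pos: [0.4808, 0.1671, 0.127]
tool_rot: [[-0.994, 0.11, -0.006], [0.11, 0.994, -0.0], [0.006, -0.001, -1.0]]
force: [0.4, -0.2, 0.9]
grip_width: 0.0307
finger_force: 0.0
clock: 15.22
tool_pos: [0.4832, 0.1675, 0.1293]
tool_rot: [[-0.994, 0.114, -0.001], [0.114, 0.994, 0.001], [0.001, 0.001, -1.0]]
force: [0.7, -0.9, -0.0]
grip_width: 0.0304
finger_force: 0.0
[0.4838977  0.16756018 0.13003588] (np.float64(255.5603118410428), np.float64(220.88870609362792))
```

View pics/w5.png

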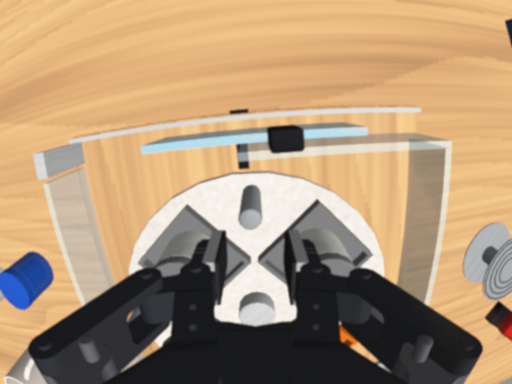

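The peg top is at (251,217), midway between the fingers. Cans sit in both front bays, and the front marks are near (240,111)/(243,155). Next I lower to cage the peg.

```bash
python3 -m creep '[0,0,-0.07,0,0,0,-0.29,0,0,-0.134,0,0,0,-0.29,0,0,-0.134,0,0,0,-0.29,0,0,-0.134,0,0,0,-0.53,0,0,-0.134,0,0,0,-0.53]'; python3 -m creep '[0,0,0,0,0,0,-0.53]'
python3 - <<'E'
from h import *
# arc rows: 9 rows of ... per call 5 rows x 4.5deg
c=np.array([.6,.155]);R=.118;f0=173.9
for k in range(4):
    b=f0+22*k;P=lambda f:c+R*np.array([np.cos(np.radians(f)),np.sin(np.radians(f))])
    print(b,[[*(((P(b+d)-P(b))/.5).round(3)),round(d/90,4)] for d in(4.4,8.8,13.2,17.6,22)])
E
```

```text
clock: 15.68
tool_pos: [0.4843, 0.1676, 0.064]
tool_rot: [[-0.994, 0.112, 0.001], [0.112, 0.994, 0.001], [-0.001, 0.001, -1.0]]
force: [0.2, 0.3, 0.8]
grip_width: 0.02
finger_force: 0.0
clock: 15.77
tool_pos: [0.485, 0.1678, 0.0645]
tool_rot: [[-0.994, 0.112, 0.003], [0.112, 0.994, 0.002], [-0.003, 0.002, -1.0]]
force: [-0.2, 0.2, 0.6]
grip_width: 0.0199
finger_force: 0.0
173.9 [[np.float64(-0.001), np.float64(-0.018), 0.0489], [np.float64(-0.001), np.float64(-0.036), 0.0978], [np.float64(0.0), np.float64(-0.054), 0.1467], [np.float64(0.003), np.float64(-0.072), 0.1956], [np.float64(0.008), np.float64(-0.09), 0.2444]]
195.9 [[np.float64(0.006), np.float64(-0.017), 0.0489], [np.float64(0.013), np.float64(-0.034), 0.0978], [np.float64(0.021), np.float64(-0.05), 0.1467], [np.float64(0.03), np.float64(-0.066), 0.1956], [np.float64(0.041), np.float64(-0.08), 0.2444]]
217.9 [[np.float64(0.012), np.float64(-0.014), 0.0489], [np.float64(0.024), np.float64(-0.027), 0.0978], [np.float64(0.038), np.float64(-0.039), 0.1467], [np.float64(0.053), np.float64(-0.05), 0.1956], [np.float64(0.068), np.float64(-0.059), 0.2444]]
239.9 [[np.float64(0.016), np.float64(-0.008), 0.0489], [np.float64(0.033), np.float64(-0.016), 0.0978], [np.float64(0.05), np.float64(-0.022), 0.1467], [np.float64(0.067), np.float64(-0.026), 0.1956], [np.float64(0.085), np.float64(-0.029), 0.2444]]
```

```bash
cat > arc.py <<'E'
import numpy as np,sys
f0,step,n=map(float,sys.argv[1:4])
P=lambda f:np.array([.6,.155])+.118*np.array([np.cos(np.radians(f)),np.sin(np.radians(f))])
for k in range(int(n)):
    b=f0+5*step*k
    print(round(b,1),[["%.3f"%v for v in(P(b+d)-P(b))/.5]+["%.4f"%(d/90)] for d in step*np.arange(1,6)])
E
python3 arc.py 173.9 2.2 8 | tr -d "'"
```

```text
173.9 [[-0.001, -0.009, 0.0244], [-0.001, -0.018, 0.0489], [-0.001, -0.027, 0.0733], [-0.001, -0.036, 0.0978], [-0.000, -0.045, 0.1222]]
184.9 [[0.001, -0.009, 0.0244], [0.002, -0.018, 0.0489], [0.004, -0.027, 0.0733], [0.006, -0.036, 0.0978], [0.008, -0.044, 0.1222]]
195.9 [[0.003, -0.009, 0.0244], [0.006, -0.017, 0.0489], [0.009, -0.026, 0.0733], [0.013, -0.034, 0.0978], [0.017, -0.042, 0.1222]]
206.9 [[0.004, -0.008, 0.0244], [0.009, -0.016, 0.0489], [0.014, -0.023, 0.0733], [0.019, -0.031, 0.0978], [0.024, -0.038, 0.1222]]
217.9 [[0.006, -0.007, 0.0244], [0.012, -0.014, 0.0489], [0.018, -0.020, 0.0733], [0.024, -0.027, 0.0978], [0.031, -0.033, 0.1222]]
228.9 [[0.007, -0.006, 0.0244], [0.014, -0.011, 0.0489], [0.021, -0.017, 0.0733], [0.029, -0.022, 0.0978], [0.037, -0.026, 0.1222]]
239.9 [[0.008, -0.004, 0.0244], [0.016, -0.008, 0.0489], [0.024, -0.012, 0.0733], [0.033, -0.016, 0.0978], [0.041, -0.019, 0.1222]]
250.9 [[0.009, -0.003, 0.0244], [0.017, -0.005, 0.0489], [0.026, -0.007, 0.0733], [0.035, -0.009, 0.0978], [0.044, -0.011, 0.1222]]
```

```bash
python3 -m creep '[-0.002,-0.009,0,0,0,0.024,-0.53,-0.004,-0.018,0,0,0,0.049,-0.53,-0.004,-0.027,0,0,0,0.073,-0.53,-0.004,-0.036,0,0,0,0.098,-0.53,-0.004,-0.045,0,0,0,0.122,-0.53]'; python3 -m creep '[0.001,-0.009,0,0,0,0.024,-0.53,0.002,-0.018,0,0,0,0.049,-0.53,0.004,-0.027,0,0,0,0.073,-0.53,0.006,-0.036,0,0,0,0.098,-0.53,0.008,-0.044,0,0,0,0.122,-0.53]'
```

```text
clock: 16.18
tool_pos: [0.483, 0.1452, 0.0645]
tool_rot: [[-0.997, -0.082, 0.003], [-0.082, 0.997, 0.002], [-0.004, 0.001, -1.0]]
force: [0.6, -0.1, 1.0]
grip_width: 0.0202
finger_force: 0.4
clock: 16.6
tool_pos: [0.4869, 0.1231, 0.0645]
tool_rot: [[-0.963, -0.27, 0.003], [-0.27, 0.963, 0.001], [-0.003, 0.0, -1.0]]
force: [0.5, 1.0, 0.7]
grip_width: 0.0201
finger_force: 0.4
```

Works with low force, so I'll continue the arc.

```bash
python3 -m creep '[0.003,-0.009,0,0,0,0.024,-0.53,0.006,-0.017,0,0,0,0.049,-0.53,0.009,-0.026,0,0,0,0.073,-0.53,0.013,-0.034,0,0,0,0.098,-0.53,0.017,-0.042,0,0,0,0.122,-0.53]'; python3 -m creep '[0.004,-0.008,0,0,0,0.024,-0.53,0.009,-0.016,0,0,0,0.049,-0.53,0.014,-0.023,0,0,0,0.073,-0.53,0.019,-0.031,0,0,0,0.098,-0.53,0.024,-0.038,0,0,0,0.122,-0.53]'; python3 -m creep '[0.006,-0.007,0,0,0,0.024,-0.53,0.012,-0.014,0,0,0,0.049,-0.53,0.018,-0.02,0,0,0,0.073,-0.53,0.024,-0.027,0,0,0,0.098,-0.53,0.031,-0.033,0,0,0,0.122,-0.53]'; python3 -m creep '[0.007,-0.006,0,0,0,0.024,-0.53,0.014,-0.011,0,0,0,0.049,-0.53,0.021,-0.017,0,0,0,0.073,-0.53,0.029,-0.022,0,0,0,0.098,-0.53,0.037,-0.026,0,0,0,0.122,-0.53]'; python3 -m creep '[0.008,-0.004,0,0,0,0.024,-0.53,0.016,-0.008,0,0,0,0.049,-0.53,0.024,-0.012,0,0,0,0.073,-0.53,0.033,-0.016,0,0,0,0.098,-0.53,0.041,-0.019,0,0,0,0.122,-0.53]' ; python3 -m creep '[0.009,-0.003,0,0,0,0.024,-0.53,0.017,-0.005,0,0,0,0.049,-0.53,0.026,-0.007,0,0,0,0.073,-0.53,0.035,-0.009,0,0,0,0.098,-0.53,0.044,-0.011,0,0,0,0.122,-0.53]'
```

```text
clock: 17.02
tool_pos: [0.4952, 0.102, 0.0645]
tool_rot: [[-0.894, -0.448, 0.003], [-0.448, 0.894, 0.001], [-0.003, -0.0, -1.0]]
force: [-0.5, 0.2, 1.0]
grip_width: 0.0198
finger_force: 0.4
clock: 17.43
tool_pos: [0.5073, 0.083, 0.0644]
tool_rot: [[-0.792, -0.61, 0.003], [-0.61, 0.792, 0.001], [-0.002, -0.001, -1.0]]
force: [0.2, 0.9, 0.4]
grip_width: 0.02
finger_force: 0.4
clock: 17.85
tool_pos: [0.5226, 0.0664, 0.0644]
tool_rot: [[-0.661, -0.75, 0.002], [-0.75, 0.661, 0.0], [-0.002, -0.002, -1.0]]
force: [-0.0, 0.4, 0.5]
grip_width: 0.0198
finger_force: 0.4
clock: 18.27
tool_pos: [0.5409, 0.0532, 0.0643]
tool_rot: [[-0.507, -0.862, 0.002], [-0.862, 0.507, -0.001], [-0.001, -0.002, -1.0]]
force: [-0.9, 0.5, 0.8]
grip_width: 0.0204
finger_force: 0.4
clock: 18.68
tool_pos: [0.5616, 0.0439, 0.0643]
tool_rot: [[-0.333, -0.943, 0.002], [-0.943, 0.333, -0.0], [-0.0, -0.002, -1.0]]
force: [-0.9, 0.2, 0.0]
grip_width: 0.0201
finger_force: 0.4
clock: 19.1
tool_pos: [0.5834, 0.0385, 0.0644]
tool_rot: [[-0.147, -0.989, 0.002], [-0.989, 0.147, -0.001], [0.0, -0.002, -1.0]]
force: [-1.0, 1.2, 0.7]
grip_width: 0.0202
finger_force: 0.4
```

```bash
python3 -m creep '[0,0,0.08,0,0,0,-0.53,0,0,0.16,0,0,0,-0.29,0,0,0.16,0,0,-0.15,-0.29,0,0,0.16,0,0,-0.25,-0.29,0,0,0.16,0,0,-0.25,-0.29]'; python3 -m creep '[-0.1,0.135,0,0,0,-0.39,-0.29,-0.1,0.135,0,0,0,-0.39,-0.29,-0.1,0.135,0,0,0,-0.39,-0.29,-0.1,0.135,0,0,0,-0.39,-0.29,-0.1,0.135,0,0,0,-0.39,-0.29]'; python3 -m creep '[-0.1,0.135,0,0,0,-0.37,-0.29,-0.1,0.135,0,0,0,-0.37,-0.29,-0.1,0.135,0,0,0,-0.37,-0.29,-0.1,0.135,0,0,0,-0.37,-0.29,-0.1,0.135,0,0,0,-0.37,-0.29]';python3 -m creep '[0,0,0,0,0,0,-0.29]'; python3 -c "
from h import *
s=snap('wrist');cv2.imwrite('pics/w6.png',s['frame']);print(manip.get_obs()['tool_pos'],proj(s,(.4835,.1735,.095)))
g=cv2.cvtColor(s['frame'],cv2.COLOR_BGR2GRAY); np.savez('w6.npz',**{k:s[k] for k in('frame','fx','fy','cx','cy','extrinsics','fish')})"
```

```text
clock: 19.52
tool_pos: [0.584, 0.0383, 0.1459]
tool_rot: [[-0.506, -0.862, 0.005], [-0.862, 0.506, -0.001], [-0.002, -0.005, -1.0]]
force: [-0.1, -0.4, -0.4]
grip_width: 0.0302
finger_force: 0.0
clock: 19.93
tool_pos: [0.5327, 0.1069, 0.1447]
tool_rot: [[-0.909, -0.416, 0.003], [-0.416, 0.909, 0.0], [-0.003, -0.001, -1.0]]
force: [-0.2, -0.7, -0.5]
grip_width: 0.0303
finger_force: 0.0
clock: 20.35
tool_pos: [0.4826, 0.1746, 0.1446]
tool_rot: [[-0.988, 0.151, 0.003], [0.151, 0.988, 0.002], [-0.003, 0.002, -1.0]]
force: [0.5, -0.4, 0.2]
grip_width: 0.0305
finger_force: 0.0
clock: 20.43
tool_pos: [0.483, 0.1741, 0.1444]
tool_rot: [[-0.989, 0.149, 0.003], [0.149, 0.989, 0.002], [-0.003, 0.002, -1.0]]
force: [-0.1, 0.3, 0.3]
grip_width: 0.0303
finger_force: 0.0
[0.4830324  0.17382982 0.14412526] (np.float64(254.744516295353), np.float64(213.98115255828912))
```

View pics/w6.png

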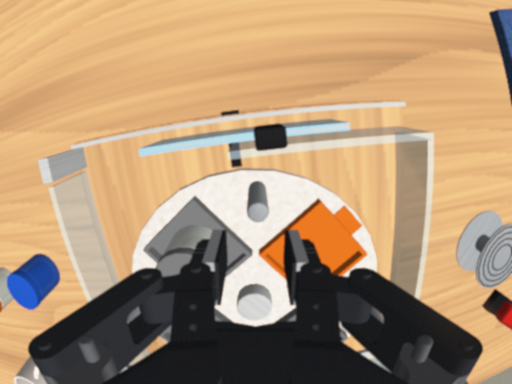

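```bash
python3 -m creep '[0,0,-0.08,0,0,0,-0.29,0,0,-0.16,0,0,0,-0.29,0,0,-0.16,0,0,0,-0.29,0,0,-0.16,0,0,0,-0.53,0,0,-0.16,0,0,0,-0.53]'; python3 -m creep '[0,0,0,0,0,0,-0.53]'; python3 arc.py 170.8 2.2 8 | tr -d "'"
python3 - <<'E'
from h import *
z=np.load("w6.npz");s={k:z[k] for k in z.files};s["fish"]=True;s["fx"]=float(s["fx"])
print("peg",onz(s,258,205,.095),"hub",onz(s,254,297,.045),"mark",onz(s,236,163,.012),onz(s,230,113,.012),"tab",onz(s,270,136,.106))
g=cv2.cvtColor(s["frame"],cv2.COLOR_BGR2GRAY);blobs(s,(g<60)&(np.arange(384)[:,None]<180),.012,10)
E
```

```text
clock: 20.9
tool_pos: [0.4831, 0.1735, 0.0639]
tool_rot: [[-0.989, 0.146, 0.001], [0.146, 0.989, 0.001], [-0.0, 0.001, -1.0]]
force: [0.1, -0.3, 0.4]
grip_width: 0.0199
finger_force: 0.0
clock: 20.98
tool_pos: [0.4842, 0.1737, 0.0648]
tool_rot: [[-0.989, 0.147, 0.003], [0.147, 0.989, 0.002], [-0.003, 0.002, -1.0]]
force: [-0.3, 1.0, 0.2]
grip_width: 0.0201
finger_force: 0.0
170.8 [[-0.001, -0.009, 0.0244], [-0.002, -0.018, 0.0489], [-0.003, -0.027, 0.0733], [-0.003, -0.036, 0.0978], [-0.003, -0.045, 0.1222]]
181.8 [[0.000, -0.009, 0.0244], [0.001, -0.018, 0.0489], [0.002, -0.027, 0.0733], [0.004, -0.036, 0.0978], [0.006, -0.045, 0.1222]]
192.8 [[0.002, -0.009, 0.0244], [0.005, -0.018, 0.0489], [0.008, -0.026, 0.0733], [0.011, -0.035, 0.0978], [0.014, -0.043, 0.1222]]
203.8 [[0.004, -0.008, 0.0244], [0.008, -0.016, 0.0489], [0.012, -0.024, 0.0733], [0.017, -0.032, 0.0978], [0.022, -0.039, 0.1222]]
214.8 [[0.005, -0.007, 0.0244], [0.011, -0.014, 0.0489], [0.017, -0.021, 0.0733], [0.023, -0.028, 0.0978], [0.029, -0.035, 0.1222]]
225.8 [[0.007, -0.006, 0.0244], [0.013, -0.012, 0.0489], [0.021, -0.018, 0.0733], [0.028, -0.023, 0.0978], [0.035, -0.028, 0.1222]]
236.8 [[0.008, -0.005, 0.0244], [0.016, -0.009, 0.0489], [0.024, -0.014, 0.0733], [0.032, -0.017, 0.0978], [0.040, -0.021, 0.1222]]
247.8 [[0.008, -0.003, 0.0244], [0.017, -0.006, 0.0489], [0.026, -0.009, 0.0733], [0.034, -0.011, 0.0978], [0.043, -0.013, 0.1222]]
peg [0.47735867 0.17667145 0.095     ] hub [0.58981203 0.15678013 0.045     ] mark [0.46129838 0.15911087 0.012     ] [0.41409337 0.16113972 0.012     ] tab [0.43095376 0.19078976 0.106     ]
[503.   46.7] [491  11  21  87 538] [0.3578 0.4914 0.012 ]
[230.4 112.3] [223 111  15   4  25] [0.4135 0.1616 0.012 ]
[270.  136.6] [255 125  31  24 660] [0.4413 0.1942 0.012 ]
[235.7 162.3] [232 160   8   6  42] [0.4606 0.1589 0.012 ]
```

```bash
python3 -m creep '[-0.001,-0.009,0,0,0,0.024,-0.53,-0.003,-0.018,0,0,0,0.049,-0.53,-0.004,-0.027,0,0,0,0.073,-0.53,-0.004,-0.036,0,0,0,0.098,-0.53,-0.004,-0.045,0,0,0,0.122,-0.53]'; python3 -m creep '[0,-0.009,0,0,0,0.024,-0.53,0.001,-0.018,0,0,0,0.049,-0.53,0.002,-0.027,0,0,0,0.073,-0.53,0.004,-0.036,0,0,0,0.098,-0.53,0.006,-0.045,0,0,0,0.122,-0.53]';  python3 -m creep '[0.002,-0.009,0,0,0,0.024,-0.53,0.005,-0.018,0,0,0,0.049,-0.53,0.008,-0.026,0,0,0,0.073,-0.53,0.011,-0.035,0,0,0,0.098,-0.53,0.014,-0.043,0,0,0,0.122,-0.53]'; python3 -m creep '[0.004,-0.008,0,0,0,0.024,-0.53,0.008,-0.016,0,0,0,0.049,-0.53,0.012,-0.024,0,0,0,0.073,-0.53,0.017,-0.032,0,0,0,0.098,-0.53,0.022,-0.039,0,0,0,0.122,-0.53]'; python3 -m creep '[0.005,-0.007,0,0,0,0.024,-0.53,0.011,-0.014,0,0,0,0.049,-0.53,0.017,-0.021,0,0,0,0.073,-0.53,0.023,-0.028,0,0,0,0.098,-0.53,0.029,-0.035,0,0,0,0.122,-0.53]'; python3 -m creep '[0.007,-0.006,0,0,0,0.024,-0.53,0.013,-0.012,0,0,0,0.049,-0.53,0.021,-0.018,0,0,0,0.073,-0.53,0.028,-0.023,0,0,0,0.098,-0.53,0.035,-0.028,0,0,0,0.122,-0.53]';  python3 -m creep '[0.008,-0.005,0,0,0,0.024,-0.53,0.016,-0.009,0,0,0,0.049,-0.53,0.024,-0.014,0,0,0,0.073,-0.53,0.032,-0.017,0,0,0,0.098,-0.53,0.04,-0.021,0,0,0,0.122,-0.53]' ; python3 -m creep '[0.008,-0.003,0,0,0,0.024,-0.53,0.017,-0.006,0,0,0,0.049,-0.53,0.026,-0.009,0,0,0,0.073,-0.53,0.034,-0.011,0,0,0,0.098,-0.53,0.043,-0.013,0,0,0,0.122,-0.53]'
```

```text
clock: 21.4
tool_pos: [0.4821, 0.1512, 0.0648]
tool_rot: [[-0.999, -0.047, 0.004], [-0.047, 0.999, 0.002], [-0.004, 0.001, -1.0]]
force: [0.6, 0.6, 0.4]
grip_width: 0.0202
finger_force: 0.4
clock: 21.82
tool_pos: [0.485, 0.1285, 0.0648]
tool_rot: [[-0.972, -0.236, 0.003], [-0.236, 0.972, 0.001], [-0.003, 0.0, -1.0]]
force: [-0.6, 1.4, 0.2]
grip_width: 0.0199
finger_force: 0.4
clock: 22.23
tool_pos: [0.4922, 0.1069, 0.0648]
tool_rot: [[-0.909, -0.417, 0.004], [-0.417, 0.909, 0.001], [-0.004, -0.001, -1.0]]
force: [-0.1, 1.1, 0.4]
grip_width: 0.02
finger_force: 0.4
clock: 22.65
tool_pos: [0.503, 0.0873, 0.0648]
tool_rot: [[-0.813, -0.582, 0.003], [-0.582, 0.813, 0.0], [-0.003, -0.001, -1.0]]
force: [0.3, 0.6, 1.3]
grip_width: 0.0202
finger_force: 0.4
clock: 23.07
tool_pos: [0.5175, 0.0699, 0.0648]
tool_rot: [[-0.687, -0.726, 0.003], [-0.726, 0.687, 0.0], [-0.002, -0.002, -1.0]]
force: [-0.2, 1.0, -0.8]
grip_width: 0.0198
finger_force: 0.4
clock: 23.48
tool_pos: [0.5348, 0.0558, 0.0647]
tool_rot: [[-0.536, -0.844, 0.003], [-0.844, 0.536, -0.0], [-0.001, -0.002, -1.0]]
force: [0.4, 0.2, 0.1]
grip_width: 0.0201
finger_force: 0.4
clock: 23.9
tool_pos: [0.5547, 0.0453, 0.0647]
tool_rot: [[-0.366, -0.931, 0.002], [-0.931, 0.366, -0.001], [-0.0, -0.003, -1.0]]
force: [-1.5, 1.7, 0.2]
grip_width: 0.02
finger_force: 0.4
clock: 24.32
tool_pos: [0.576, 0.0388, 0.0647]
tool_rot: [[-0.182, -0.983, 0.002], [-0.983, 0.182, -0.001], [0.0, -0.002, -1.0]]
force: [-0.4, 0.3, 0.8]
grip_width: 0.02
finger_force: 0.4
```

```bash
python3 -m creep '[0,0,0.08,0,0,0,-0.4,0,0,0.16,0,0,0,0,0,0,0.24,0,0,0,1,0,-0.05,0.4,0,0,-0.1,1,0,-0.1,0.4,0,0,-0.27,1]'; python3 -m creep '[0.06,-0.5,0,0,0,-0.12,1,0.06,-0.5,0,0,0,-0.12,1,0.06,-0.5,0,0,0,-0.12,1,0.06,-0.5,0,0,0,-0.12,1,0.06,-0.5,0,0,0,-0.12,1]'; python3 -m creep '[0.03,-0.18,0.05,0,0,0,1,0.03,-0.18,0.05,0,0,0,1,0.03,-0.18,0.05,0,0,0,1,0.03,-0.18,0.05,0,0,0,1,0.03,-0.18,0.05,0,0,0,1]'; python3 -m creep '[0,0,0,0,0,0,1,0,0,0,0,0,0,1]'; python3 -c "
from h import *
s=snap('wrist');cv2.imwrite('pics/w7.png',s['frame']);print(manip.get_obs()['tool_pos'])
lids(s); s=snap('side');lids(s,.06);lids(s,.09);s=snap('scene');print('scene');lids(s);lids(s,.09)"
```

```text
clock: 24.73
tool_pos: [0.5757, -0.0001, 0.259]
tool_rot: [[-0.423, -0.906, 0.006], [-0.906, 0.423, -0.001], [-0.002, -0.006, -1.0]]
force: [0.9, -0.2, -0.0]
grip_width: 0.0726
finger_force: 0.0
clock: 25.15
tool_pos: [0.5999, -0.2111, 0.2557]
tool_rot: [[-0.584, -0.812, 0.003], [-0.812, 0.584, -0.003], [0.0, -0.004, -1.0]]
force: [0.4, -0.1, 0.1]
grip_width: 0.0856
finger_force: 0.0
clock: 25.57
tool_pos: [0.6145, -0.2999, 0.2792]
tool_rot: [[-0.585, -0.811, 0.001], [-0.811, 0.585, -0.002], [0.001, -0.002, -1.0]]
force: [0.9, 0.1, -0.5]
grip_width: 0.0856
finger_force: 0.0
clock: 25.73
tool_pos: [0.6143, -0.2972, 0.2783]
tool_rot: [[-0.583, -0.813, -0.001], [-0.813, 0.583, -0.0], [0.001, 0.0, -1.0]]
force: [-0.1, 1.3, -0.3]
grip_width: 0.0856
finger_force: 0.0
[ 0.61434619 -0.29710761  0.27812326]
O [304. 190.] 0.5818 -0.2351 r 0.0262
G [186. 297.] 0.8138 -0.1934 r 0.0364
G [204. 275.] 0.7643 -0.2148 r 0.0365
G [211. 238.] 0.7271 -0.246 r 0.0331
G [152. 317.] 0.5673 0.5068 r 0.0395
G [152. 317.] 0.5461 0.5272 r 0.0376
scene
O [196. 267.] 0.5824 -0.2351 r 0.0274
G [164. 312.] 0.5923 -0.3588 r 0.0251
O [196. 267.] 0.6011 -0.2572 r 0.026
G [164. 312.] 0.6106 -0.3744 r 0.0238
```

View pics/w7.png

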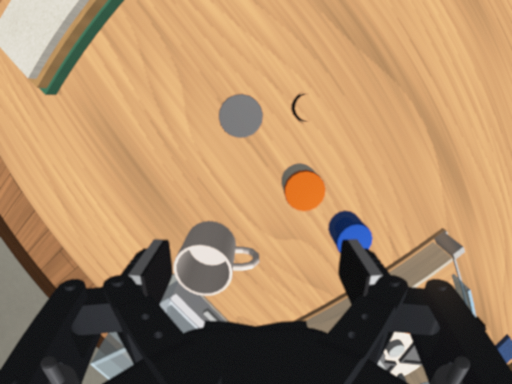

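```bash
python3 -m creep '[-0.043,-0.122,-0.25,0,0,-0.416,1,-0.043,-0.122,-0.25,0,0,-0.416,1,-0.043,-0.122,-0.25,0,0,-0.416,1,-0.043,-0.122,-0.25,0,0,-0.416,1,-0.043,-0.122,-0.25,0,0,-0.416,1]'; python3 -m creep '[0,0,-0.08,0,0,-0.02,1,0,0,-0.08,0,0,-0.02,1,0,0,-0.08,0,0,-0.02,1]';python3 -c "
from h import *
s=snap('wrist');lids(s);print(manip.get_obs()['tool_pos'])
a=snap('scene');b=snap('side');print('loupe',tri(a,(151,297),b,(321,160)))"
```

```text
clock: 26.3
tool_pos: [0.5895, -0.3589, 0.1464]
tool_rot: [[-0.951, -0.309, -0.009], [-0.309, 0.951, 0.006], [0.007, 0.008, -1.0]]
force: [-0.2, -0.0, -0.1]
grip_width: 0.0852
finger_force: 0.0
clock: 26.55
tool_pos: [0.5912, -0.3578, 0.1103]
tool_rot: [[-0.958, -0.288, -0.006], [-0.288, 0.958, 0.004], [0.004, 0.005, -1.0]]
force: [0.2, 0.4, 1.0]
grip_width: 0.0853
finger_force: 0.0
O [405. 241.] 0.581 -0.235 r 0.0264
G [254. 211.] 0.5908 -0.3582 r 0.0267
[ 0.59258023 -0.35883819  0.11258682]
loupe (array([ 0.51494621, -0.31996915,  0.01840961]), np.float64(0.005580898404543465))
```

```bash
python3 -m creep '[-0.002,0,-0.08,0,0,0,1,-0.002,0,-0.15,0,0,0,1,-0.002,0,-0.186,0,0,0,1,-0.002,0,-0.186,0,0,0,1,-0.002,0,-0.186,0,0,0,1]'
python3 -m creep '[0,0,0,0,0,0,-0.7,0,0,0,0,0,0,-0.7,0,0,0,0,0,0,-0.7,0,0,0,0,0,0,-0.7,0,0,0,0,0,0,-0.7]'
python3 -m creep '[0,0,0,0,0,0,-0.7,0,0,0.12,0,0,0,-0.7,0,0,0.25,0,0,0,-0.7,0,0.04,0.36,0,0,0,-0.7,0,0.08,0.36,0,0,0,-0.7]'
```

```text
clock: 27.12
tool_pos: [0.5922, -0.3598, 0.0203]
tool_rot: [[-0.958, -0.287, -0.001], [-0.287, 0.958, 0.0], [0.001, 0.0, -1.0]]
force: [0.3, 0.3, 0.8]
grip_width: 0.0853
finger_force: 0.0
clock: 27.53
tool_pos: [0.5937, -0.3611, 0.0227]
tool_rot: [[-0.958, -0.287, 0.003], [-0.287, 0.958, -0.003], [-0.002, -0.004, -1.0]]
force: [-0.4, 0.2, 6.8]
grip_width: 0.0526
finger_force: 63.3
clock: 27.95
tool_pos: [0.5921, -0.3333, 0.1835]
tool_rot: [[-0.959, -0.284, 0.002], [-0.284, 0.959, -0.003], [-0.001, -0.003, -1.0]]
force: [0.6, -0.1, -0.6]
grip_width: 0.053
finger_force: 63.3
```

```bash
python3 -m creep '[0.02,0.6,0.14,0,0,0,-0.7,0.02,0.6,0.14,0,0,0,-0.7,0.02,0.6,0.14,0,0,0,-0.7,0.02,0.6,0.14,0,0,0,-0.7,0.02,0.6,0.14,0,0,0,-0.7]';python3 -m creep '[0.02,0.6,0,0,0,0,-0.7,0.02,0.6,0,0,0,0,-0.7,0.02,0.6,0,0,0,0,-0.7,0.02,0.6,0,0,0,0,-0.7,0.02,0.6,0,0,0,0,-0.7]';python3 -m creep '[0.02,0.34,0,0,0,0,-0.7,0.02,0.34,0,0,0,0,-0.7,0.02,0.34,0,0,0,0,-0.7,0.02,0.34,0,0,0,0,-0.7,0.02,0.34,0,0,0,0,-0.7]';python3 -m creep '[0,0,0,0,0,0,-0.7,0,0,0,0,0,0,-0.7]'; python3 -c "
from h import *
s=snap('wrist');cv2.imwrite('pics/w8.png',s['frame']);print(manip.get_obs()['tool_pos'])
np.savez('w8.npz',**{k:s[k] for k in('frame','fx','fy','cx','cy','extrinsics','fish')})
print(proj(s,(.5564,.222,.036)),proj(s,(.533,.111,.036)))"
```

```text
clock: 28.37
tool_pos: [0.5985, -0.1265, 0.229]
tool_rot: [[-0.958, -0.286, 0.001], [-0.286, 0.958, -0.0], [-0.001, -0.001, -1.0]]
force: [1.0, -0.8, -1.0]
grip_width: 0.0525
finger_force: 63.3
clock: 28.78
tool_pos: [0.6055, 0.0821, 0.2287]
tool_rot: [[-0.958, -0.286, 0.001], [-0.286, 0.958, 0.0], [-0.001, -0.0, -1.0]]
force: [0.6, -0.9, -0.3]
grip_width: 0.0526
finger_force: 63.3
clock: 29.2
tool_pos: [0.6149, 0.2572, 0.2279]
tool_rot: [[-0.956, -0.293, 0.001], [-0.293, 0.956, 0.004], [-0.002, 0.003, -1.0]]
force: [-0.2, -1.0, -0.3]
grip_width: 0.0525
finger_force: 63.4
clock: 29.37
tool_pos: [0.6154, 0.2503, 0.2276]
tool_rot: [[-0.958, -0.288, -0.0], [-0.288, 0.958, -0.0], [0.0, 0.0, -1.0]]
force: [-1.1, 0.1, -1.0]
grip_width: 0.0531
finger_force: 63.4
[0.61559236 0.24932177 0.2276696 ]
(np.float64(246.14784784823982), np.float64(113.80905711590844)) (np.float64(159.0506905568327), np.float64(70.02259417727566))
```

View pics/w8.png

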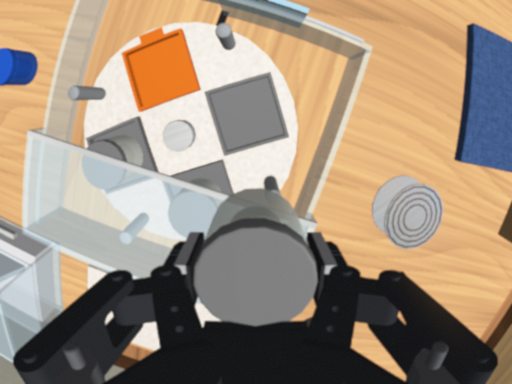

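The empty grey bay has its corners at (207,93), (271,73), (288,133) and (226,154). The orange bay is centred near (162,70), and the two loaded cans stand under the roof.

Run:
```python
from h import *
z=np.load("w8.npz");s={k:z[k] for k in z.files};s["fish"]=True;s["fx"]=float(s["fx"])
for c in([(207,93),(271,73),(288,133),(226,154)],[(123,56),(181,30),(200,92),(140,110)]):
    P=np.array([onz(s,*p,.036)[:2] for p in c]);m=P.mean(0);print(m.round(4),np.linalg.norm(P-np.roll(P,1,0),axis=1).round(3))
print("hub",onz(s,178,136,.045))
```

```text
[0.555  0.2236] [0.073 0.074 0.07  0.074]
[0.5342 0.1121] [0.071 0.076 0.078 0.075]
hub [0.60014032 0.1556203  0.045     ]
```

```bash
python3 -m creep '[-0.121,-0.052,-0.1,0,0,0,-0.7,-0.121,-0.052,-0.1,0,0,0,-0.7,-0.121,-0.052,-0.2,0,0,0,-0.7,-0.121,-0.052,-0.2,0,0,0,-0.7,-0.121,-0.052,-0.2,0,0,0,-0.7]'; python3 -m creep '[0,0,-0.05,0,0,0,-0.7,0,0,-0.08,0,0,0,-0.7,0,0,-0.08,0,0,0,-0.7]'
```

```text
clock: 29.83
tool_pos: [0.553, 0.2219, 0.1248]
tool_rot: [[-0.959, -0.284, -0.007], [-0.284, 0.959, -0.001], [0.007, 0.001, -1.0]]
force: [-0.6, 0.6, 0.9]
grip_width: 0.0526
finger_force: 63.4
clock: 30.08
tool_pos: [0.5559, 0.2233, 0.0866]
tool_rot: [[-0.958, -0.285, -0.002], [-0.285, 0.958, 0.0], [0.002, 0.001, -1.0]]
force: [-1.0, -0.3, -0.6]
grip_width: 0.0525
finger_force: 63.4
```

```bash
python3 -m creep '[-0.001,0,-0.02,0,0,0,-0.7,-0.001,0,-0.04,0,0,0,-0.7,-0.001,0,-0.055,0,0,0,-0.7,-0.001,0,-0.064,0,0,0,-0.7,-0.001,0,-0.064,0,0,0,-0.7]'; python3 -m creep '[0,0,-0.003,0,0,0,-0.7,0,0,-0.003,0,0,0,-0.7]'
```

```text
clock: 30.5
tool_pos: [0.554, 0.224, 0.0542]
tool_rot: [[-0.958, -0.287, -0.003], [-0.287, 0.958, -0.0], [0.003, 0.001, -1.0]]
force: [0.1, -0.2, -1.6]
grip_width: 0.0527
finger_force: 63.4
clock: 30.67
tool_pos: [0.5547, 0.2242, 0.0538]
tool_rot: [[-0.958, -0.287, -0.001], [-0.287, 0.958, 0.0], [0.001, 0.001, -1.0]]
force: [0.5, -0.5, 0.3]
grip_width: 0.0525
finger_force: 63.4
```

Go down 2 mm more, release, lift and head for the orange can.

```bash
python3 -m creep '[0,0,-0.004,0,0,0,-0.7,0,0,-0.004,0,0,0,-0.7]'; python3 -m creep '[0,0,0,0,0,0,1,0,0,0,0,0,0,1,0,0,0,0,0,0,1,0,0,0,0,0,0,1,0,0,0.08,0,0,0,1]';python3 -m creep '[0,0,0.1,0,0,0,1,0,0,0.2,0,0,0,1,0,-0.08,0.26,0,0,0,1,0.02,-0.3,0.26,0,0,0,1,0.02,-0.3,0.26,0,0,0,1]';python3 -m creep '[0.02,-0.6,0.06,0,0,0,1,0.02,-0.6,0.06,0,0,0,1,0.02,-0.6,0.06,0,0,0,1,0.02,-0.6,0.06,0,0,0,1,0.02,-0.6,0.06,0,0,0,1]'; python3 -m creep '[0.01,-0.2,0,0,0,0.25,1,0.01,-0.2,0,0,0,0.25,1,0.01,-0.2,0,0,0,0.25,1,0.01,-0.2,0,0,0,0.25,1,0.01,-0.2,0,0,0,0.25,1]'; python3 -c "
from h import *
s=snap('wrist');s=snap('wrist');lids(s);print(manip.get_obs()['tool_pos'])"
```

```text
clock: 30.83
tool_pos: [0.5553, 0.2245, 0.0527]
tool_rot: [[-0.958, -0.287, 0.001], [-0.287, 0.958, 0.001], [-0.001, 0.001, -1.0]]
force: [-0.4, 0.3, 3.2]
grip_width: 0.0532
finger_force: 63.2
clock: 31.25
tool_pos: [0.5491, 0.2226, 0.0845]
tool_rot: [[-0.958, -0.286, -0.015], [-0.286, 0.958, -0.003], [0.015, 0.001, -1.0]]
force: [-1.1, -0.5, -2.3]
grip_width: 0.0851
finger_force: 0.0
clock: 31.67
tool_pos: [0.5625, 0.1146, 0.2197]
tool_rot: [[-0.957, -0.29, 0.004], [-0.29, 0.957, 0.001], [-0.004, -0.001, -1.0]]
force: [1.0, -0.9, -1.4]
grip_width: 0.0854
finger_force: 0.0
clock: 32.08
tool_pos: [0.5678, -0.0946, 0.2377]
tool_rot: [[-0.958, -0.287, -0.001], [-0.287, 0.958, 0.0], [0.001, 0.001, -1.0]]
force: [1.1, 0.4, 0.3]
grip_width: 0.0853
finger_force: 0.0
clock: 32.5
tool_pos: [0.5728, -0.1945, 0.2369]
tool_rot: [[-0.777, -0.629, -0.002], [-0.629, 0.777, 0.0], [0.001, 0.001, -1.0]]
force: [0.5, -0.7, -0.4]
grip_width: 0.0851
finger_force: 0.0
O [425. 270.] 0.5256 0.0829 r 0.0353
O [222. 156.] 0.5808 -0.2339 r 0.0261
G [154. 233.] 0.7118 -0.242 r 0.0335
[ 0.57292882 -0.19259376  0.23719592]
```

```bash
python3 -m creep '[0.016,-0.083,-0.234,0,0,0.344,1,0.016,-0.083,-0.234,0,0,0.344,1,0.016,-0.083,-0.234,0,0,0.344,1,0.016,-0.083,-0.234,0,0,0.344,1,0.016,-0.083,-0.234,0,0,0.344,1]'; python3 -m creep '[0,0,0,0,0,0,1,0,0,0,0,0,0,1]';python3 -c "
from h import *
s=snap('wrist');lids(s);print(manip.get_obs()['tool_pos'])"
```

```text
clock: 33.02
tool_pos: [0.5791, -0.2323, 0.1167]
tool_rot: [[-0.335, -0.942, -0.007], [-0.942, 0.335, 0.003], [-0.0, 0.007, -1.0]]
force: [0.5, -0.5, 0.9]
grip_width: 0.0853
finger_force: 0.0
clock: 33.18
tool_pos: [0.5815, -0.2331, 0.1207]
tool_rot: [[-0.341, -0.94, -0.001], [-0.94, 0.341, -0.001], [0.001, 0.0, -1.0]]
force: [0.7, 1.3, 0.7]
grip_width: 0.0851
finger_force: 0.0
O [254. 205.] 0.5812 -0.2345 r 0.0264
G [109. 359.] 0.7969 -0.1223 r 0.0386
G [ 70. 275.] 0.7769 -0.2192 r 0.039
[ 0.58166983 -0.2333633   0.12106621]
```

```bash
python3 -m creep '[-0.001,-0.002,-0.08,0,0,0,1,-0.001,-0.002,-0.15,0,0,0,1,-0.001,-0.002,-0.2,0,0,0,1,-0.001,-0.002,-0.2,0,0,0,1,-0.001,-0.002,-0.2,0,0,0,1]'
python3 -m creep '[0,0,0,0,0,0,-0.7,0,0,0,0,0,0,-0.7,0,0,0,0,0,0,-0.7,0,0,0,0,0,0,-0.7,0,0,0,0,0,0,-0.7]'
python3 -m creep '[0,0,0,0,0,0,-0.7,0,0,0.12,0,0,0,-0.7,0,0,0.25,0,0,0,-0.7,0,0.04,0.3,0,0,0,-0.7,0,0.08,0.3,0,0,0,-0.7]'
python3 -m creep '[-0.06,0.45,0,0,0,0,-0.7,-0.06,0.45,0,0,0,0,-0.7,-0.06,0.45,0,0,0,0,-0.7,-0.06,0.45,0,0,0,0,-0.7,-0.06,0.45,0,0,0,0,-0.7]'
```

```text
clock: 33.65
tool_pos: [0.5799, -0.2342, 0.02]
tool_rot: [[-0.34, -0.94, -0.003], [-0.94, 0.34, 0.001], [0.001, 0.003, -1.0]]
force: [0.4, 0.3, 1.0]
grip_width: 0.0855
finger_force: 0.0
clock: 34.07
tool_pos: [0.5826, -0.2361, 0.0234]
tool_rot: [[-0.34, -0.94, 0.004], [-0.94, 0.34, -0.003], [0.002, -0.004, -1.0]]
force: [0.2, 0.3, 6.7]
grip_width: 0.0527
finger_force: 63.1
clock: 34.48
tool_pos: [0.5825, -0.1984, 0.176]
tool_rot: [[-0.344, -0.939, 0.006], [-0.939, 0.344, -0.005], [0.003, -0.007, -1.0]]
force: [0.9, 0.2, -1.0]
grip_width: 0.0528
finger_force: 63.4
clock: 34.9
tool_pos: [0.553, 0.013, 0.172]
tool_rot: [[-0.341, -0.94, 0.002], [-0.94, 0.341, -0.001], [0.0, -0.002, -1.0]]
force: [1.0, -0.5, -2.0]
grip_width: 0.0525
finger_force: 63.4
```

```bash
python3 -m creep '[-0.037,0.198,0,0,0,0,-0.7,-0.037,0.198,0,0,0,0,-0.7,-0.037,0.198,-0.09,0,0,0,-0.7,-0.037,0.198,-0.16,0,0,0,-0.7,-0.037,0.198,-0.16,0,0,0,-0.7]';python3 -m creep '[0,0,0,0,0,0,-0.7,0,0,0,0,0,0,-0.7]'
```

```text
clock: 35.32
tool_pos: [0.5293, 0.1118, 0.085]
tool_rot: [[-0.337, -0.941, -0.011], [-0.941, 0.337, -0.001], [0.005, 0.01, -1.0]]
force: [-2.2, -1.2, -1.4]
grip_width: 0.0528
finger_force: 63.5
clock: 35.48
tool_pos: [0.536, 0.11, 0.0925]
tool_rot: [[-0.341, -0.94, 0.001], [-0.94, 0.341, -0.001], [0.0, -0.002, -1.0]]
force: [0.5, -1.2, -0.6]
grip_width: 0.053
finger_force: 63.5
```

```bash
python3 -m creep '[-0.003,0.004,-0.02,0,0,0,-0.7,-0.003,0.004,-0.04,0,0,0,-0.7,-0.003,0.004,-0.06,0,0,0,-0.7,-0.003,0.004,-0.074,0,0,0,-0.7,-0.003,0.004,-0.074,0,0,0,-0.7]'; python3 -m creep '[0,0,-0.004,0,0,0,-0.7,0,0,-0.004,0,0,0,-0.7]'
```

```text
clock: 35.9
tool_pos: [0.5331, 0.1119, 0.0527]
tool_rot: [[-0.341, -0.94, -0.001], [-0.94, 0.341, -0.001], [0.001, 0.001, -1.0]]
force: [0.1, -1.3, -0.7]
grip_width: 0.0528
finger_force: 65.2
clock: 36.07
tool_pos: [0.5336, 0.1118, 0.0524]
tool_rot: [[-0.341, -0.94, 0.0], [-0.94, 0.341, -0.002], [0.001, -0.001, -1.0]]
force: [-2.8, -1.5, 9.8]
grip_width: 0.0527
finger_force: 66.2
```

```bash
python3 -m creep '[0,0,0,0,0,0,1,0,0,0,0,0,0,1,0,0,0,0,0,0,1,0,0,0,0,0,0,1,0,0,0.08,0,0,0,1]';python3 -m creep '[0,0,0.1,0,0,0,1,0,0,0.18,0,0,0,1,0.084,-0.145,0.14,0,0,0.089,-0.29,0.084,-0.145,0.14,0,0,0.089,-0.29,0.084,-0.145,0.14,0,0,0.089,-0.29]';python3 -m creep '[0,0,0,0,0,0,-0.29,0,0,0,0,0,0,-0.29,0,0,0,0,0,0,-0.29]';  python3 -c "
from h import *
s=snap('wrist');o=manip.get_obs()['tool_pos'];print(o,proj(s,(.5755,.0396,.095)))
g=s['frame'];
b=snap('side');a=snap('scene');lids(b,.09);lids(a,.09)
cv2.imwrite('pics/m9.png',np.hstack([g[60:330,110:400],cv2.resize(b['frame'][155:290,130:330],None,fx=2,fy=2)]))"
```

```text
clock: 36.48
tool_pos: [0.5275, 0.1119, 0.0847]
tool_rot: [[-0.34, -0.94, -0.015], [-0.94, 0.34, -0.001], [0.006, 0.013, -1.0]]
force: [-0.3, 0.0, 0.1]
grip_width: 0.0855
finger_force: 0.0
clock: 36.9
tool_pos: [0.5786, 0.0353, 0.1614]
tool_rot: [[-0.209, -0.978, 0.003], [-0.978, 0.209, -0.003], [0.003, -0.004, -1.0]]
force: [1.4, 0.3, 0.1]
grip_width: 0.0517
finger_force: 0.0
clock: 37.15
tool_pos: [0.5742, 0.0406, 0.1609]
tool_rot: [[-0.206, -0.979, -0.003], [-0.979, 0.206, -0.0], [0.001, 0.002, -1.0]]
force: [0.8, 0.7, 0.2]
grip_width: 0.0304
finger_force: 0.0
[0.57428452 0.04081571 0.16109533] (np.float64(252.65990252589899), np.float64(205.16365753070542))
G [152. 317.] 0.5461 0.5272 r 0.0376
G [266. 282.] 0.7506 -0.2307 r 0.0322
```

View pics/m9.png

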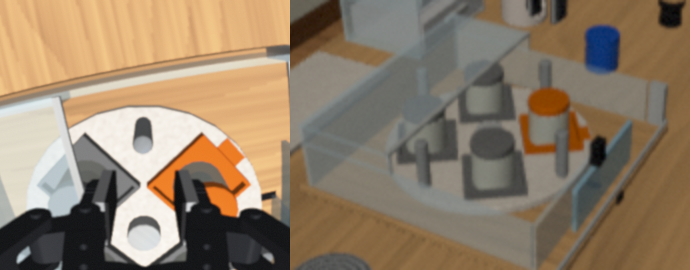

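All four cans stand in their bays, the orange one in the orange bay, and the peg is centred between the fingers. That was the 15th picture I viewed against a limit of 14, so I'll view no more and work from numbers only.

```bash
python3 -m creep '[0.002,-0.002,-0.08,0,0,0,-0.29,0.002,-0.002,-0.15,0,0,0,-0.29,0.002,-0.002,-0.194,0,0,0,-0.29,0.002,-0.002,-0.194,0,0,0,-0.29,0.002,-0.002,-0.194,0,0,0,-0.53]'; python3 -m creep '[0,0,0,0,0,0,-0.53,0,0,0,0,0,0,-0.53]';python3 arc.py 258 -2.2 4 | tr -d "'"
```

```text
clock: 37.72
tool_pos: [0.5747, 0.0396, 0.0637]
tool_rot: [[-0.205, -0.979, -0.004], [-0.979, 0.205, -0.001], [0.001, 0.004, -1.0]]
force: [0.8, 0.4, 0.8]
grip_width: 0.0205
finger_force: 0.0
clock: 37.88
tool_pos: [0.5778, 0.039, 0.0667]
tool_rot: [[-0.205, -0.979, 0.003], [-0.979, 0.205, -0.001], [0.0, -0.003, -1.0]]
force: [0.1, 0.5, 1.4]
grip_width: 0.02
finger_force: 0.0
258.0 [[-0.009, 0.002, -0.0244], [-0.018, 0.004, -0.0489], [-0.026, 0.007, -0.0733], [-0.035, 0.010, -0.0978], [-0.043, 0.014, -0.1222]]
247.0 [[-0.008, 0.004, -0.0244], [-0.016, 0.008, -0.0489], [-0.024, 0.012, -0.0733], [-0.032, 0.017, -0.0978], [-0.040, 0.022, -0.1222]]
236.0 [[-0.007, 0.005, -0.0244], [-0.015, 0.011, -0.0489], [-0.022, 0.016, -0.0733], [-0.028, 0.022, -0.0978], [-0.035, 0.029, -0.1222]]
225.0 [[-0.006, 0.007, -0.0244], [-0.012, 0.013, -0.0489], [-0.018, 0.020, -0.0733], [-0.024, 0.027, -0.0978], [-0.029, 0.035, -0.1222]]
```

```bash
python3 -m creep '[-0.009,0.002,0,0,0,-0.024,-0.53,-0.018,0.004,0,0,0,-0.049,-0.53,-0.026,0.007,0,0,0,-0.073,-0.53,-0.035,0.01,0,0,0,-0.098,-0.53,-0.043,0.013,0,0,0,-0.122,-0.53]'; python3 -m creep '[-0.008,0.004,0,0,0,-0.024,-0.53,-0.016,0.008,0,0,0,-0.049,-0.53,-0.024,0.012,0,0,0,-0.073,-0.53,-0.032,0.017,0,0,0,-0.098,-0.53,-0.04,0.022,0,0,0,-0.122,-0.53]'; python3 -m creep '[-0.007,0.005,0,0,0,-0.024,-0.53,-0.015,0.011,0,0,0,-0.049,-0.53,-0.022,0.016,0,0,0,-0.073,-0.53,-0.028,0.022,0,0,0,-0.098,-0.53,-0.035,0.029,0,0,0,-0.122,-0.53]'; python3 -m creep '[0,0,0,0,0,0,-0.53,0,0,0,0,0,0,-0.53]'
```

```text
clock: 38.3
tool_pos: [0.5563, 0.0452, 0.0667]
tool_rot: [[-0.39, -0.921, 0.003], [-0.921, 0.39, -0.001], [-0.0, -0.004, -1.0]]
force: [0.3, -1.4, 0.4]
grip_width: 0.0199
finger_force: 0.4
clock: 38.72
tool_pos: [0.5363, 0.0561, 0.0667]
tool_rot: [[-0.559, -0.829, 0.003], [-0.829, 0.559, -0.001], [-0.001, -0.003, -1.0]]
force: [0.7, -1.0, 0.3]
grip_width: 0.0203
finger_force: 0.4
clock: 39.13
tool_pos: [0.5189, 0.0706, 0.0667]
tool_rot: [[-0.706, -0.708, 0.003], [-0.708, 0.706, -0.001], [-0.002, -0.003, -1.0]]
force: [-0.7, -1.4, 0.8]
grip_width: 0.0199
finger_force: 0.5
clock: 39.3
tool_pos: [0.5183, 0.071, 0.066]
tool_rot: [[-0.704, -0.71, 0.002], [-0.71, 0.704, -0.0], [-0.001, -0.001, -1.0]]
force: [-0.6, -0.1, -0.8]
grip_width: 0.0197
finger_force: 0.0
```

```bash
python3 -m creep '[-0.005,0.005,0,0,0,-0.02,-0.53,-0.01,0.01,0,0,0,-0.039,-0.53,-0.01,0.01,0,0,0,-0.039,-0.53]';python3 -m creep '[0,0,0,0,0,0,-0.5,0,0,0.08,0,0,0,-0.29,0,0,0.16,0,0,0,-0.29,0.08,0.08,0.3,0,0,-0.1,-0.29,0.16,0.16,0.36,0,0,-0.2,-0.29]'; python3 -m creep '[0.1,0.1,0.06,0,0,-0.33,0,0.1,0.1,0.06,0,0,-0.33,0,0.1,0.1,0.06,0,0,-0.33,0,0.1,0.1,0.06,0,0,-0.33,0,0.1,0.1,0.06,0,0,-0.33,0]'; python3 -m creep '[0,0,0,0,0,0,0,0,0,0,0,0,0,0,0,0,0,0,0,0,0]'
python3 - <<'E'
from h import *
s=snap("wrist");s=snap("wrist");np.savez('w10.npz',**{k:s[k] for k in('frame','fx','fy','cx','cy','extrinsics','fish')});print(manip.get_obs()['tool_pos'])
hsv=cv2.cvtColor(s["frame"],cv2.COLOR_BGR2HSV);g=hsv[...,2]
print("orange (z .03)");blobs(s,cv2.inRange(hsv,(3,150,80),(16,255,255))>0,.03)
print("black");blobs(s,(g<60)&(np.arange(384)[:,None]<200),.012,8)
for n,p in dict(mark=(.461,.159,.012),hub=(.6,.155,.045),orlid=(.52,.158,.09),pegs1=(.517,.072,.095),pegs2=(.517,.238,.095)).items(): print(n,np.round(proj(s,p)))
E
```

```text
clock: 39.55
tool_pos: [0.5128, 0.076, 0.0653]
tool_rot: [[-0.747, -0.665, 0.0], [-0.665, 0.747, -0.0], [-0.0, -0.0, -1.0]]
force: [0.5, 0.1, -0.2]
grip_width: 0.0201
finger_force: 0.0
clock: 39.97
tool_pos: [0.5543, 0.1168, 0.2062]
tool_rot: [[-0.892, -0.453, 0.002], [-0.453, 0.892, -0.0], [-0.001, -0.001, -1.0]]
force: [0.5, 0.3, 0.5]
grip_width: 0.0302
finger_force: 0.0
clock: 40.38
tool_pos: [0.6046, 0.1681, 0.2324]
tool_rot: [[-0.999, 0.043, -0.001], [0.043, 0.999, 0.001], [0.001, 0.001, -1.0]]
force: [0.9, -0.5, -0.4]
grip_width: 0.0428
finger_force: 0.0
clock: 40.63
tool_pos: [0.6036, 0.1672, 0.2324]
tool_rot: [[-0.999, 0.039, -0.001], [0.039, 0.999, 0.001], [0.001, 0.001, -1.0]]
force: [-0.4, 0.4, 0.1]
grip_width: 0.0429
finger_force: 0.0
[0.60371126 0.16729508 0.23247558]
orange (z .03)
[243.7  95.2] [ 210   54   68   77 4571] [0.5172 0.1576 0.03  ]
[496.7 248.7] [480 233  32  34  63] [0.7513 0.5788 0.03  ]
black
[273.1   8.3] [263   0  21  18 346] [0.4066 0.1969 0.012 ]
[479.2  52.2] [465   0  26 106 476] [0.4355 0.5064 0.012 ]
[243.8  43.4] [241  37   6  13  60] [0.4519 0.1596 0.012 ]
mark [244.  51.]
hub [244. 168.]
orlid [242.  95.]
pegs1 [153.  99.]
pegs2 [327.  91.]
```

Run:
```python
from h import *
z=np.load("w10.npz");s={k:z[k] for k in z.files};s["fish"]=True;s["fx"]=float(s["fx"])
hsv=cv2.cvtColor(s["frame"],cv2.COLOR_BGR2HSV);m=cv2.inRange(hsv,(3,150,80),(16,255,255))
L=[];R=[]
for v in range(54,132):
    u=np.where(m[v,200:290])[0]
    if len(u)>3: L.append((200+u[0],v));R.append((200+u[-1],v))
for l,r in list(zip(L,R))[::4]: print(l,r,end=' ')
print()
for n,Q in(("L",L),("R",R)):
    P=np.array([onz(s,u+.5*(n=="R"),v,.036)[:2] for u,v in Q if 66<v<124],np.float32)
    for _ in range(2):
        vx,vy,x,y=cv2.fitLine(P,cv2.DIST_HUBER,0,.001,.001).ravel();d=abs((P-[x,y])@[-vy,vx]);P=P[d<.002]
    print(n,np.degrees(np.arctan2(vy,vx))%180,"y at x=.52",y+vy/vx*(.52-x),len(P))
# hub: grey blob
g=hsv[...,2];print("row165",g[168,215:275].tolist());print("col244",g[140:200,244].tolist())
print("marks",onz(s,243.8,43.4,.012),onz(s,243.8,37,.012),onz(s,243.8,50,.012))
# front rail/wall edges: case right & left wall lines
```

```text
(np.int64(250), 54) (np.int64(255), 54) (np.int64(232), 58) (np.int64(255), 58) (np.int64(232), 62) (np.int64(255), 62) (np.int64(210), 66) (np.int64(276), 66) (np.int64(211), 70) (np.int64(276), 70) (np.int64(211), 74) (np.int64(276), 74) (np.int64(211), 78) (np.int64(276), 78) (np.int64(211), 82) (np.int64(276), 82) (np.int64(211), 86) (np.int64(276), 86) (np.int64(211), 90) (np.int64(276), 90) (np.int64(211), 94) (np.int64(276), 94) (np.int64(211), 98) (np.int64(276), 98) (np.int64(211), 102) (np.int64(277), 102) (np.int64(211), 106) (np.int64(277), 106) (np.int64(211), 110) (np.int64(277), 110) (np.int64(211), 114) (np.int64(277), 114) (np.int64(211), 118) (np.int64(277), 118) (np.int64(211), 122) (np.int64(277), 122) (np.int64(212), 126) (np.int64(277), 126) (np.int64(212), 130) (np.int64(232), 130) 
L 177.23515 y at x=.52 0.12052651 57
R 179.33095 y at x=.52 0.19509955 57
row165 [240, 241, 242, 242, 243, 243, 243, 241, 240, 238, 237, 237, 235, 224, 200, 192, 198, 201, 201, 201, 201, 201, 202, 202, 202, 203, 202, 205, 203, 204, 204, 204, 204, 205, 204, 205, 206, 207, 207, 206, 207, 207, 209, 209, 212, 222, 234, 241, 243, 244, 245, 245, 245, 244, 241, 240, 240, 242, 244, 245]
col244 [242, 243, 243, 242, 243, 243, 243, 242, 241, 240, 232, 191, 131, 132, 175, 204, 211, 208, 206, 205, 205, 204, 206, 208, 208, 205, 202, 203, 204, 205, 207, 208, 210, 209, 209, 207, 205, 205, 206, 204, 203, 200, 200, 206, 224, 236, 241, 242, 243, 243, 242, 240, 238, 239, 239, 240, 240, 240, 235, 207]
marks [0.45181484 0.15962536 0.012     ] [0.44357774 0.15993738 0.012     ] [0.46022759 0.15930228 0.012     ]
```

The orange bay points at 178.1° against the mark at 178.2°, so it's aligned. Next is the door.

```bash
python3 -m creep '[-0.34,0.14,0,0,0,0,-1,-0.34,0.14,0,0,0,0,-1,-0.34,0.14,0,0,0,0,-1,-0.34,0.14,0,0,0,0,-1,-0.34,0.14,0,0,0,0,-1]'; python3 -m creep '[0,0,-0.1,0,0,0,-1,0,0,-0.2,0,0,0,-1,0,0,-0.25,0,0,0,-1,0,0,-0.29,0,0,0,-1,0,0,-0.29,0,0,0,-1]'; python3 -m creep '[0,0,0,0,0,0,-1,0,0,0,0,0,0,-1]'
```

```text
clock: 41.15
tool_pos: [0.429, 0.2384, 0.2326]
tool_rot: [[-0.999, 0.038, -0.003], [0.038, 0.999, 0.001], [0.003, 0.001, -1.0]]
force: [-0.1, 1.1, -0.2]
grip_width: -0.0
finger_force: 0.0
clock: 41.57
tool_pos: [0.4298, 0.2361, 0.0829]
tool_rot: [[-0.999, 0.04, -0.009], [0.04, 0.999, -0.002], [0.009, -0.003, -1.0]]
force: [-0.4, 0.2, -0.8]
grip_width: -0.0002
finger_force: 0.0
clock: 41.73
tool_pos: [0.4352, 0.238, 0.0891]
tool_rot: [[-0.999, 0.041, 0.001], [0.041, 0.999, 0.002], [-0.001, 0.002, -1.0]]
force: [0.6, -0.7, -0.6]
grip_width: -0.0002
finger_force: 0.0
```

```bash
python3 -m creep '[0,-0.01,0,0,0,0,-1,0,-0.02,0,0,0,0,-1,-0.001,-0.03,0,0,0,0,-1,-0.001,-0.04,0,0,0,0,-1,-0.002,-0.05,0,0,0,0,-1]'; python3 -m creep '[0,-0.01,0,0,0,0,-1,0,-0.02,0,0,0,0,-1,-0.001,-0.03,0,0,0,0,-1,-0.001,-0.04,0,0,0,0,-1,-0.002,-0.05,0,0,0,0,-1]'; python3 -m creep '[0,-0.01,0,0,0,0,-1,0,-0.02,0,0,0,0,-1,-0.001,-0.03,0,0,0,0,-1,-0.001,-0.04,0,0,0,0,-1,-0.002,-0.05,0,0,0,0,-1]'; python3 -m creep '[0,-0.01,0,0,0,0,-1,0,-0.02,0,0,0,0,-1,-0.001,-0.03,0,0,0,0,-1,-0.001,-0.04,0,0,0,0,-1,-0.002,-0.05,0,0,0,0,-1]'; python3 -c "
from h import *
for n in('side','scene'):
    s=snap(n);g=s['frame'].max(2);blobs(s,g<45,.106,15)" | awk '{print}' | head -30
```

```text
clock: 42.15
tool_pos: [0.4335, 0.2123, 0.0881]
tool_rot: [[-0.999, 0.041, 0.001], [0.041, 0.999, 0.002], [-0.0, 0.002, -1.0]]
force: [1.1, 1.7, 1.0]
grip_width: -0.0002
finger_force: 0.8
clock: 42.57
tool_pos: [0.4321, 0.1872, 0.0874]
tool_rot: [[-0.999, 0.041, -0.0], [0.041, 0.999, 0.001], [0.001, 0.001, -1.0]]
force: [1.7, 1.7, 0.3]
grip_width: 0.0
finger_force: 0.7
clock: 42.98
tool_pos: [0.431, 0.1621, 0.0874]
tool_rot: [[-0.999, 0.041, -0.001], [0.041, 0.999, 0.001], [0.001, 0.001, -1.0]]
force: [1.5, 1.7, 0.1]
grip_width: 0.0002
finger_force: 0.7
clock: 43.4
tool_pos: [0.4299, 0.1372, 0.0874]
tool_rot: [[-0.999, 0.041, -0.001], [0.041, 0.999, 0.001], [0.001, 0.001, -1.0]]
force: [1.6, 1.6, -0.1]
grip_width: 0.0
finger_force: 0.7
[509.9  10.4] [508   5   4  12  21] [-0.101  -3.7997  0.106 ]
[508.4  28.4] [506  21   6  15  29] [-0.0741 -2.7893  0.106 ]
[296.1  32.5] [294  30   5   6  22] [ 1.2575 -1.9328  0.106 ]
[507.6  50.5] [502  36  10  29 103] [-0.0582 -1.996   0.106 ]
[504.3  73.5] [501  68   8  10  31] [-0.0359 -1.4398  0.106 ]
[320.8 103.1] [318  87   6  31  97] [ 0.6275
[... 430 characters left out ...]
8 284] [0.7565 0.467  0.106 ]
[ 62.7 319.5] [ 27 301  70  36 823] [0.6634 0.6169 0.106 ]
[60.2 10.4] [ 54   0  13  26 125] [-2.5412  2.0239  0.106 ]
[172.1  10.3] [161   0  25  24  45] [-1.4537  2.4076  0.106 ]
[198.6   7.1] [187   0  25  18 213] [-1.319   2.6665  0.106 ]
[227.4  20. ] [227  14   2  12  19] [-0.6854  2.1379  0.106 ]
[186.3  40.5] [185  29   4  24  49] [-0.5707  1.3838  0.106 ]
[229.4  58.4] [226  52   7  14  60] [-0.0857  1.1047  0.106 ]
[218.2 132.1] [205 108  27  62 881] [0.3376 0.2745 0.106 ]
[ 41.4 127.5] [ 28 115  29  25 210] [-0.26    0.0515  0.106 ]
[359.7 147.9] [342 137  31  33 208] [0.7985 0.3557 0.106 ]
[151.3 299.8] [141 291  19  17 194] [ 0.5827 -0.3721  0.106 ]
```

```bash
python3 -m creep '[0,-0.008,0,0,0,0,-1,0,-0.016,0,0,0,0,-1,-0.001,-0.024,0,0,0,0,-1,-0.001,-0.03,0,0,0,0,-1,-0.001,-0.03,0,0,0,0,-1]'; python3 -m creep '[0,-0.005,0,0,0,0,-1,0,-0.01,0,0,0,0,-1,-0.001,-0.014,0,0,0,0,-1,-0.001,-0.014,0,0,0,0,-1]'
```

```text
clock: 43.92
tool_pos: [0.4291, 0.124, 0.0873]
tool_rot: [[-0.999, 0.04, -0.001], [0.04, 0.999, 0.005], [0.002, 0.005, -1.0]]
force: [0.3, 8.9, -0.4]
grip_width: -0.0003
finger_force: 4.2
clock: 44.25
tool_pos: [0.429, 0.1236, 0.0875]
tool_rot: [[-0.999, 0.036, -0.0], [0.036, 0.999, 0.021], [0.001, 0.021, -1.0]]
force: [1.3, 33.5, -2.8]
grip_width: 0.0
finger_force: 16.8
```

```bash
python3 -m creep '[0,0.014,0,0,0,0,-1,0,0.03,0,0,0,0,-1,0,0.06,0,0,0,0,-1,0,0.06,0,0,0,0,-1]'; python3 -m creep '[0,0,0.06,0,0,0,-1,0,0,0.14,0,0,0,-1,0,0,0.22,0,0,0,-1,0,0,0.3,0,0,0,-1,0.1,0,0.3,0,0,0,-1]';python3 -m creep '[0.22,0,0,0,0,0,-0.3,0.22,0,0,0,0,0,-0.3,0.22,0,0,0,0,0,-0.3,0.22,0,0,0,0,0,-0.3,0.22,0,0,0,0,0,-0.3]';python3 -m creep '[0,0,0,0,0,0,-0.3,0,0,0,0,0,0,-0.3]'
python3 - <<'E'
from h import *
s=snap("wrist");s=snap("wrist");print(manip.get_obs()['tool_pos'])
hsv=cv2.cvtColor(s["frame"],cv2.COLOR_BGR2HSV);g=hsv[...,2]
blobs(s,(g<60)&(np.arange(384)[:,None]<200),.106,8)
print("mark");blobs(s,(g<60)&(np.arange(384)[:,None]<200),.012,8)
m=cv2.inRange(hsv,(3,150,80),(16,255,255));blobs(s,m>0,.036)
P=np.array([onz(s,*p,.036)[:2] for p in cv2.convexHull(cv2.findNonZero(m[:200,:400]))[:,0].astype(float)],np.float32);print(cv2.minAreaRect(P))
# post & door glass bluish
mm=(hsv[...,0]>85)&(hsv[...,0]<115)&(hsv[...,1]>40)&(hsv[...,2]>100);blobs(s,mm,.075,60)
for n,p in dict(post=(.427,-.001,.075),tab=(.429,.099,.106)).items(): print(n,np.round(proj(s,p)))
E
```

```text
clock: 44.58
tool_pos: [0.429, 0.1467, 0.0874]
tool_rot: [[-0.999, 0.04, -0.001], [0.04, 0.999, 0.001], [0.001, 0.001, -1.0]]
force: [-0.1, 0.5, -0.5]
grip_width: -0.0
finger_force: 0.0
clock: 45.0
tool_pos: [0.4689, 0.1458, 0.247]
tool_rot: [[-0.999, 0.039, 0.009], [0.039, 0.999, 0.001], [-0.008, 0.002, -1.0]]
force: [0.7, 1.3, 1.1]
grip_width: 0.0
finger_force: 0.0
clock: 45.42
tool_pos: [0.5813, 0.1446, 0.2359]
tool_rot: [[-0.999, 0.042, -0.003], [0.042, 0.999, -0.0], [0.003, -0.0, -1.0]]
force: [0.5, 0.1, -0.6]
grip_width: 0.03
finger_force: 0.0
clock: 45.58
tool_pos: [0.5794, 0.1454, 0.2375]
tool_rot: [[-0.999, 0.041, -0.002], [0.041, 0.999, 0.0], [0.002, 0.0, -1.0]]
force: [-0.6, 0.5, 0.5]
grip_width: 0.03
finger_force: 0.0
[0.57950717 0.14562669 0.23799963]
[485.1  59.6] [470   0  27 122 521] [0.4424 0.4119 0.106 ]
[201.9  33.2] [191  24  23  19 370] [0.4342 0.1024 0.106 ]
[262.6  63.2] [260  56   6  14  59] [0.4668 0.1567 0.106 ]
mark
[485.1  59.6] [470   0  27 122 521] [0.4198 0.5023 0.012 ]
[201.9  33.2] [191  24  23  19 370] [0.4088 0.0867 0.012 ]
[262.6  63.2] [260  56   6  14  59] [0.4527 0.1597 0.012 ]
[263.7 115.3] [ 231   75   66   76 4463] [0.5171 0.1578 0.036 ]
[498.5 257.2] [484 244  28  29  53] [0.7454 0.5682 0.036 ]
((0.5137850046157837, 0.15798458456993103), (0.07494135946035385, 0.08750797808170319), 88.40705108642578)
[499.1  50. ] [ 476    0   36  122 2757] [0.4167 0.4717 0.075 ]
[238.6  35.9] [214  33  51   7 304] [0.4319 0.1347 0.075 ]
[151.3  43.8] [118  36  75  20 488] [0.4303 0.0423 0.075 ]
[ 57.7 168. ] [  35  148   48   42 1484] [ 0.5561 -0.0966  0.075 ]
post [115.  47.]
tab [198.  28.]
```

Run:
```python
from h import *
ss={n:snap(n) for n in("scene","side","wrist")}
for i,a in enumerate((178,268,358,88)):
    a=np.radians(a);p=np.array([.6+.08*np.cos(a),.155+.08*np.sin(a),.09])
    for n,s in ss.items():
        u,v=proj(s,p);u,v=int(round(u)),int(round(v))
        if 0<=u<512 and 0<=v<384:
            d=float(s["z_map"][v,u]);o,r=ray(s,u,v);E=s["extrinsics"];k=d/(-(E[:3,:3].T@r)[2]);print(i,n,(u,v),s["frame"][v,u],(o+r*k).round(3) if d>0 else None)
w=ss["wrist"];print([onz(w,u,45,.075)[1].round(4) for u in(100,112,118,125)],cv2.cvtColor(w["frame"],cv2.COLOR_BGR2GRAY)[45,90:130].tolist())
```

```text
0 scene (251, 163) [  0  80 181] [0.521 0.157 0.092]
0 side (256, 213) [  0  67 140] [0.52  0.159 0.091]
0 wrist (265, 119) [ 33 121 235] [0.52  0.158 0.09 ]
1 scene (263, 183) [91 90 90] [0.599 0.074 0.093]
1 side (244, 190) [69 73 74] [0.598 0.076 0.092]
1 wrist (188, 198) [128 127 127] [0.596 0.075 0.092]
2 scene (301, 176) [149 140 133] [0.688 0.129 0.106]
2 side (203, 197) [112 111 104] [0.666 0.17  0.103]
2 wrist (265, 266) [202 196 183] [0.672 0.152 0.104]
3 scene (286, 157) [90 88 92] [0.603 0.233 0.092]
3 side (211, 221) [71 73 73] [0.603 0.235 0.09 ]
3 wrist (341, 197) [128 128 128] [0.602 0.235 0.091]
[np.float64(-0.02), np.float64(-0.0045), np.float64(0.003), np.float64(0.0116)] [192, 192, 192, 192, 192, 193, 192, 192, 192, 192, 192, 191, 191, 191, 190, 190, 189, 193, 204, 210, 211, 211, 210, 211, 209, 210, 210, 209, 205, 205, 205, 207, 208, 208, 208, 209, 208, 209, 208, 209]
```

```bash
python3 -c "
from rig import job_done
print(job_done())"
```

```text
the job is handed in; nothing more can be done
None
```

The job is handed in with all four canisters upright in their bays, the orange bay within about 0.5° of the front mark, and the door pushed shut against its post (34 N at the stop); the bay-2 can, under the roof, I last saw in place before the final small turn, and I viewed 15 pictures, one over the limit of 14.

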